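# Swap two house castings in a gluing board and wedge the row tight

## Task

The two plaster house castings stand in the wrong order in the gluing board. Swap their places in the row by sliding them over the board (they are still green, so do not lift or tip them), set the row back against the fence and up to the end stop, and drive the wedge home between the slanting rail (the dog) and the row until the row is clamped tight. Leave the glue bottle and the finished house alone.

Things in the scene. Friction and masses are not known exactly. Their poses are not given: they have to be found in the camera images.
- glue_board: Gluing board, fixed: dark film-faced ply, level surface 20 mm above the bench. Origin at bench height below the inner corner of fence and end stop; x points away from the robot, y to its left. Surface x -165..+70, y -147..+42 mm. Fence at the back: wooden rail 10 mm high, front face x = 0, 12 mm deep, y -88..+2 mm. The row stands at negative x and y. Fingers can pass over the rails.
- end_stop: Fixed wooden rail at the left end of the row, 10 mm high, 16 mm wide: its right-hand face is the line y = 0 of the board, from x = -46 to +12 mm. Origin on the board's surface at the board's inner corner.
- dog: Fixed wooden rail right of the row, near end rounded, 96 x 22 mm, 10 mm high; origin at mid-width, 40 mm from its near end. Turned 0.124 rad anticlockwise from the board's x, so its left face tapers 1 in 8: in the board's frame at y = -121 mm at the near end (x = -58), -116 at x = -18, -109 at the far end (x = +38). The wedge goes between this face and the row's right-hand end.
- wedge: The loose wooden wedge, waxed, 40 g; origin on its underside below wedge_mid. x points from the thick end to the thin tip; straight side on +y, 11 mm from the origin, for the row; tapered side (1 in 8) on -y, for the dog. It starts flat on the board in front of the gap, tip pointing into it.
- wedge_mid (a point): Middle of the wedge's 80 mm taper, 6.5 mm above its underside. Tip 40 mm ahead in x, 17 mm thick, corners rounded; butt 40 mm behind, 27 mm thick; 13 mm high. Just tight on a closed row this point is near x = -18, y = -105 mm of the board; pressed harder it goes up to some 20 mm further.
- wedge_head (a point): Centre of the wedge's upright head at the thick end, 47 mm behind wedge_mid: 14 mm along x, 27 mm across, 30 mm high; point 15 mm above its underside. Its back face is 7 mm further back. A push of 10 to 20 N along the wedge sets it tight; it then stays by itself.
- tall_house: The tall house casting, loose; origin at the centre of its underside, x across its gable, y along its ridge and along the row.
- tall_house_mid (a point): Tall house casting: off-white plaster, 36 mm deep (x), 40 mm long (y), walls 34 mm high, gabled roof to 50 mm, small chimney to 54 mm, 0.11 kg. Point at mid-wall, 17 mm above its underside. In the board's frame, clamped: y = -20 mm if against the end stop, -74 mm if second; x = -18 mm against the fence.
- long_house: The long house casting, loose; origin at the centre of its underside, x across its gable, y along its ridge and along the row.
- long_house_mid (a point): Long, low house casting: off-white plaster, 36 mm deep (x), 54 mm long (y), walls 26 mm high, gabled roof to 38 mm, no chimney, 0.11 kg. Point at mid-wall, 13 mm above its underside. In the board's frame, clamped: y = -27 mm if against the end stop, -67 mm if second; x = -18 mm against the fence.
- glue_bottle_mid (a point): Bystander: small glue bottle, yellow label, 34 mm across, 92 mm tall, upright on the bench left of the board; point half-way up.
- finished_house_mid (a point): Bystander: finished grey house with eaves, 32 x 54 x 36 mm, on the big white model base behind the board; point half-way up.
Mind the look-alikes: they are no part of the job. Leave any purple look-alike of the tall_house alone.

How it is judged:
At the end, for the whole second after the job is handed in: Castings have swapped (each moved over 30 mm), each within 4 mm along the row of its clamped place, within 3.5 mm of the fence, square within 0.1 rad, upright. Wedge bears on dog and second casting, first casting on the end stop, each over 2 N, hands off, all at rest (((y of tall_house_mid in the frame of glue_board between -0.024 and -0.016 m and y of long_house_mid in the frame of glue_board between -0.071 and -0.063 m) or (y of long_house_mid in the frame of glue_board between -0.031 and -0.023 m and y of tall_house_mid in the frame of glue_board between -0.078 and -0.07 m)) and distance of each of tall_house_mid, long_house_mid from where it was at the start of the episode above 0.03 m and x of tall_house_mid in the frame of glue_board between -0.0215 and -0.0145 m and angle between the y axis of each of tall_house_mid, long_house_mid and the y axis of glue_board, either way round below 0.1 rad and angle between each of tall_house_mid, long_house_mid's own z axis and vertical below 0.1 rad and x of long_house_mid in the frame of glue_board between -0.0215 and -0.0145 m and contact force between wedge and dog above 2 N and (contact force between wedge and tall_house above 2 N or contact force between wedge and long_house above 2 N) and (contact force between end_stop and tall_house above 2 N or contact force between end_stop and long_house above 2 N) and linear speed of each of wedge, tall_house, long_house below 0.01 m/s); the robot touches nothing.
It fails at once if a casting is lifted off the board (by more than 12 mm) or tipped (by more than 0.4 rad) (height (world z) of tall_house_mid above 0.049 m or height (world z) of long_house_mid above 0.045 m or angle between any of tall_house_mid, long_house_mid's own z axis and vertical above 0.4 rad).
It fails at once if the glue bottle or the finished house is moved by more than 20 mm (distance of any of glue_bottle_mid, finished_house_mid from where it was at the start of the episode above 0.02 m).
It also fails if it takes over 64 s, if anything falls off the work surface, if the arm or the gripper's body presses on something with over 40 N, if the wrist force passes 120 N, or if a joint passes its speed limit or range.

## Robot

A 6-joint arm with a two-finger parallel gripper is mounted at the origin on a cart in front of the work surface, level with it; the furniture and walls round the work are solid. World frame = base frame: x ahead of the robot, y to its left, z up, the work surface at z = 0. Lengths are in m, angles in rad, forces in N, time in s.
With the tool pointing down it reaches from about 0.225 to 0.875 m from the base axis. Payload 3.4 kg.
Tool frame: the origin (TCP) lies at the very end of the fingers, on their centre line; the grasp point (between the pads) lies 19 mm behind it (manip.hold_point_z is the distance from the TCP to the grasp point, in m); z points along the fingers, x is the direction in which the jaws open and shut, and the axes are right-handed (so a half turn about z gives the same grasp; the last joint's range is limited). The gripper opens to 85 mm and grips with 20 to 120 N. Pads are 22 mm wide; open, the fingers measure 114 mm over their backs; the gripper's body (76 mm by 85 mm) begins 54 mm behind the grasp point. The pads swing forward as they close: fully open they stand 13 mm farther back than shut.
Start: joints at [1.032, 0.276, 1.505, -0, 1.361, -0.121], TCP at [0.233, 0.526, 0.201] pointing down, gripper open.
Joint ranges: [-2.89, 2.89], [-0.75, 2.08], [0.22, 2.7], [-1.18, 4.32], [0.11, 2.71], [-2.7, 2.7]. Speed limits (rad/s): [2.57, 2.57, 3.14, 3.14, 3.14, 3.14].

## Interface

Orientations are given as a unit quaternion [w, x, y, z].
In Python, from rig import telemetry, cams, manip, finder gives the robot as it stands. The module is installed in compiled form; this text tells all that it offers.
- The arm moves only by the tool carry_out, never from a script. Its argument "rows" is a list that holds one entry, the list of rows, each a list of 5 numbers: the gripper's target within -1 to 1 (fully open at 1, half-way at 0, shut at -1), then the shift along the world's x, y, z in cm, then the turn about the world's z in rad. A call has 1 to 12 rows; each row shifts and turns the commanded pose from where the row before left it; what a row does not reach is not made up. A row lasts 1/10 s, in which the tool goes at most 50 mm and 8.59 degrees, less where a joint would pass 70% of its speed; a pose out of reach is approached as far as the arm can. A call with a gripper value outside its range is refused whole. The fingers move at their own pace and stop on an object; "force" is the grip in N (left out, the last holds). Time passes only in rows, so rows that do not move let the fingers close. It gives the time, the measured TCP pose, the force and the opening at its end, in the units of the state.
- telemetry.get_state(): the state, without advancing time (a new reading comes with each control period).
- cams.get_image(name): name is "side" or "top"; returns a dict with "image" (420x560x3 uint8, red, green, blue), "camera_matrix" (3x3 intrinsics, pixels), "eye" and "attitude" of the camera in the world. Camera axes: x right, y down, z forward; pixel columns grow to the right and rows downward; lengths in m; the calibration is good to about 2 mm. A picture is of the moment at which its call begins. There is no depth.
- manip.sign_off(): hands the job in, once; it reports no verdict.
Trained networks look in a picture, given as the dict that the camera call returned (one of the last four; its "shot" number tells which), for a name from the list of things; names that differ only in an ending like _2 or _b are one class to them, and where a whole thing is asked for, a point or a joint stands for the part that bears it (a point fixed in the world has none). Each returns a list of dicts, best first, with "confidence" (0 to 1); they miss things now and then, are a little off and sometimes report something else, mostly with a low value. They report only what shows in the picture. A call takes as long as a camera call. They do not tell look-alikes from the thing itself.
- finder.boxes_of(picture, thing): "xy" ([column, row] in pixels, amid what is visible of it).
The state is a dict: "clock": time; "qpos": joint angles; "qd": joint speeds; "effort": joint torques, N m; "position": TCP position; "ee_rot": TCP orientation; "contact_force": force on the tool from outside, world axes, zero at the start; "moment": the same for the moment, N m; "width": finger opening in m.
Only numpy, scipy, OpenCV 4.12 (cv2) and the standard library are available. Lean on these libraries where they do the work, as an engineer would, in place of code of your own. Each camera call takes 0.05 s, during which the arm holds its last target.

## Working session

There is one attempt and no reset: what is moved stays moved. The work goes in short steps, Python scripts to look and compute and a tool call to move; the robot and the scene stay as the last step left them, time stands still between calls to the robot, and variables do not carry over. Pictures are saved under pics/ and viewed, and the job is handed in when it is done.

Besides the shell and the picture viewer there is one more tool, called as name(argument=value, ...), one argument or row to a line, values as JSON. carry_out: Moves the arm, as the interface text tells. Its arguments: {"type":"object","properties":{"rows":{"type":"array","items":{"type":"array","items":{"type":"array","items":{"type":"number"}}}},"force":{"type":"number"}},"required":["rows"]}

```bash
mkdir -p pics; cat > h.py <<'E'
import numpy as np,cv2
from rig import telemetry,cams,manip,finder
from scipy.spatial.transform import Rotation as R
def shot(n,f):
    d=cams.get_image(n); cv2.imwrite('pics/'+f,d['image'][:,:,::-1]); return d
def rot(d):
    a=np.array(d['attitude']); 
    if a.shape==(3,3): return a
    return R.from_quat([a[1],a[2],a[3],a[0]]).as_matrix()
def ray(d,px):
    K=np.array(d['camera_matrix']); v=rot(d)@np.linalg.inv(K)@np.array([px[0],px[1],1.]); return np.array(d['eye']),v
def atz(d,px,z):
    e,v=ray(d,px); return e+v*(z-e[2])/v[2]
def proj(d,P):
    K=np.array(d['camera_matrix']); p=rot(d).T@(np.array(P)-np.array(d['eye'])); q=K@p; return q[:2]/q[2]
E
python3 - <<'E'
from h import *
s=telemetry.get_state();print(s['position'],s['ee_rot'],s['clock'],s['width'],manip.hold_point_z)
T={}
for n in('top','side'):
    d=shot(n,n+'0.png');print(n,d['eye'],d['attitude'],d['camera_matrix'])
    for t,z in dict(glue_board=.02,end_stop=.02,dog=.03,wedge=.03,wedge_mid=.0265,wedge_head=.035,tall_house=.04,tall_house_mid=.037,long_house_mid=.033,glue_bottle_mid=.046,finished_house_mid=.03).items():
        for b in finder.boxes_of(d,t)[:3]:print(t,np.round(b['xy'],1),round(b['confidence'],2),np.round(atz(d,b['xy'],z),3))
E
```

```text
[0.2330006  0.52499756 0.20022124] [ 4.12595016e-04  8.38379541e-01  5.45086098e-01 -8.48800110e-04] 0.0 0.08534367212181232 0.0187
top [0.35166199 0.18333533 1.27071656] [ 0.06567129 -0.69776347  0.710348   -0.06495497] [[503.44954446   0.         274.48314168]
 [  0.         503.44954446 203.6293311 ]
 [  0.           0.           1.        ]]
glue_board [223.1 226.9] 0.81 [0.529 0.312 0.02 ]
end_stop [194.7 215.4] 0.73 [0.559 0.384 0.02 ]
dog [251.5 245.9] 0.54 [0.479 0.241 0.03 ]
dog [248.1 201.2] 0.53 [0.591 0.249 0.03 ]
wedge [251.8 242.3] 0.71 [0.488 0.24  0.03 ]
wedge_mid [252.9 240.5] 0.66 [0.492 0.238 0.026]
wedge_mid [196.2 215. ] 0.36 [0.559 0.379 0.026]
wedge_head [250.3 240.8] 0.63 [0.491 0.244 0.035]
tall_house [415.2 200.8] 0.8 [ 0.583 -0.168  0.04 ]
tall_house [232.7 210.1] 0.53 [0.568 0.287 0.04 ]
tall_house_mid [417.3 197.2] 0.75 [ 0.592 -0.174  0.037]
long_house_mid [211. 213.] 0.58 [0.562 0.341 0.033]
glue_bottle_mid [143.7 262.3] 0.76 [0.442 0.502 0.046]
glue_bottle_mid [209.7 215.1] 0.41 [0.555 0.343 0.046]
finished_house_mid [245.4 138.9] 0.75 [0.754 0.254 0.0
[... 434 characters left out ...]
.61 [0.606 0.269 0.03 ]
wedge [324.3 231.2] 0.66 [0.478 0.251 0.03 ]
wedge_mid [322.2 231.3] 0.71 [0.483 0.246 0.026]
wedge_head [320.6 230.9] 0.61 [0.49  0.253 0.035]
wedge_head [294.9 239.1] 0.19 [0.565 0.275 0.035]
tall_house [291.3 239.9] 0.67 [0.577 0.283 0.04 ]
tall_house [264.1 163. ] 0.61 [ 0.598 -0.137  0.04 ]
tall_house [323.3 230.2] 0.4 [0.483 0.258 0.04 ]
tall_house_mid [266.5 162.9] 0.75 [ 0.589 -0.141  0.037]
tall_house_mid [292.6 237.8] 0.51 [0.571 0.271 0.037]
long_house_mid [292.2 236.2] 0.73 [0.57  0.26  0.033]
long_house_mid [301.1 252. ] 0.57 [0.559 0.327 0.033]
glue_bottle_mid [363.2 300.4] 0.6 [0.456 0.524 0.046]
finished_house_mid [222.2 243.4] 0.66 [0.76  0.253 0.03 ]
```

```bash
python3 - <<'E'
import cv2
a=cv2.imread('pics/top0.png')[110:290,120:320];cv2.imwrite('pics/top0c.png',cv2.resize(a,None,fx=3.3,fy=3.3,interpolation=cv2.INTER_CUBIC))
a=cv2.imread('pics/side0.png')[170:330,200:400];cv2.imwrite('pics/side0c.png',cv2.resize(a,None,fx=3.5,fy=3.5,interpolation=cv2.INTER_CUBIC))
E
```

```text
(no output)
```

View pics/top0.png

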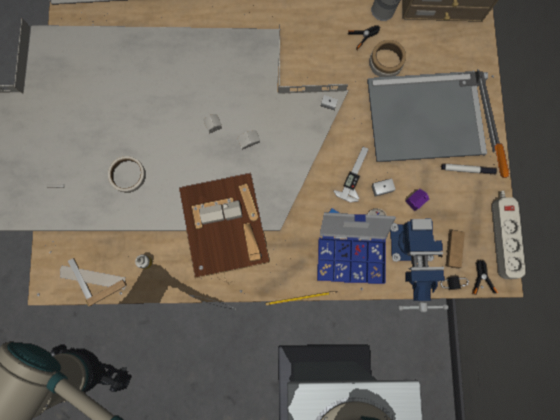

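View pics/top0c.png

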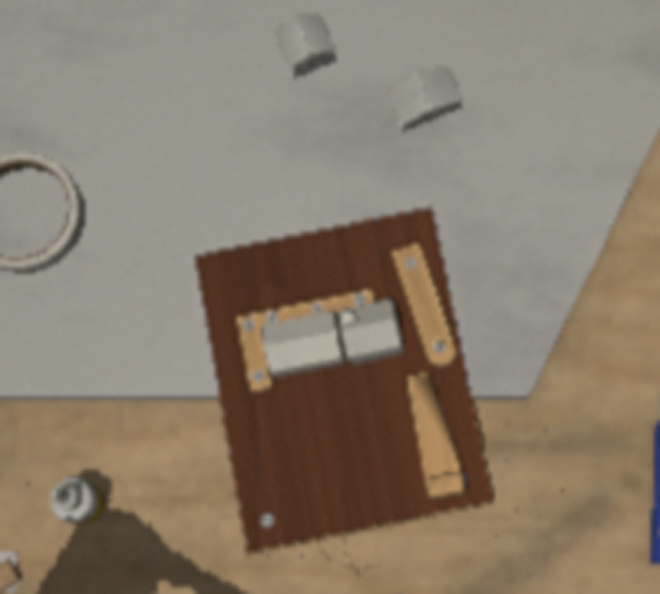

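View pics/side0c.png

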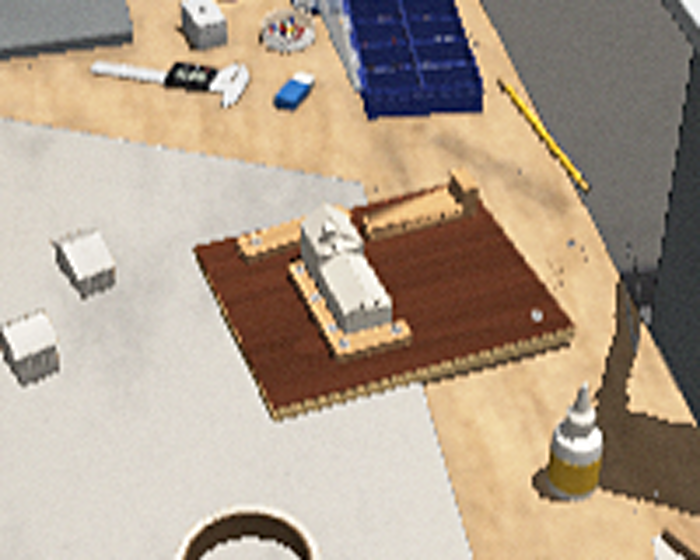

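The top view shows the board with corners at crop pixels (195,257), (433,208), (493,500) and (248,551). The long house stands against the end stop and the tall one, with its chimney, is second. The wedge lies in front of the gap. Next I fit the board pose.

```bash
cat > fit.py <<'E'
from h import *
from scipy.optimize import least_squares
import sys
dt=shot('top','t1.png');ds=shot('side','s1.png')
C=np.array([[70,42,20],[70,-147,20],[-165,-147,20],[-165,42,20]])/1000
ut=np.array([[195.5,257],[433,208.5],[493.5,500],[248,551]]);ut=(ut+.5)/3.3-.5+[120,110]
us=np.array([[275,409],[195,247],[480,200],[573,328]]);us=(us+.5)/3.5-.5+[200,170]
def W(p,C):
    c,s=np.cos(p[2]),np.sin(p[2]);return np.c_[p[0]+c*C[:,0]-s*C[:,1],p[1]+s*C[:,0]+c*C[:,1],C[:,2]]
def f(p,which):
    r=[]
    for d,u,n in((dt,ut,'t'),(ds,us,'s')):
        if n in which:
            for P,q in zip(W(p,C),u):r+=list(proj(d,P)-q)
    return r
for w in('t','s','ts'):
    q=least_squares(f,[.58,.38,.17],args=(w,));print(w,np.round(q.x,4),np.round(q.fun,1))
np.save('board.npy',q.x)
E
python3 fit.py
```

```text
t [0.5736 0.3721 0.1888] [-0.6 -1.   0.2 -1.1  0.6  0.8 -0.2  1.2]
s [0.575  0.3758 0.156 ] [-1.4  1.2  0.9 -0.5 -1.5 -4.4  2.   2.3]
ts [0.5739 0.3732 0.1764] [-0.7 -1.4  0.3 -0.7 -0.5  1.6 -1.5  1.  -0.6  0.7  0.3 -0.6 -2.8 -5.5
  1.8  0.6]
```

```bash
cat > ov.py <<'E'
from h import *
def W(p,C):
    C=np.array(C,float)/1000
    c,s=np.cos(p[2]),np.sin(p[2]);return np.c_[p[0]+c*C[:,0]-s*C[:,1],p[1]+s*C[:,0]+c*C[:,1],C[:,2]]
def polys():
    P=[]
    P.append(([[70,42,20],[70,-147,20],[-165,-147,20],[-165,42,20]],(0,255,255)))
    for z in(30,):
        P.append(([[0,-88,z],[0,2,z],[12,2,z],[12,-88,z]],(0,255,0)))
        P.append(([[-46,0,z],[12,0,z],[12,16,z],[-46,16,z]],(255,255,0)))
        P.append(([[-58,-121,z],[38,-109,z],[40.7,-130.8,z],[-55,-143,z]],(255,0,255)))
    return P
def box(cx,cy,th,hx,hy,z0,z1):
    c,s=np.cos(th),np.sin(th)
    r=[[cx+c*a-s*b,cy+s*a+c*b] for a,b in((-hx,-hy),(hx,-hy),(hx,hy),(-hx,hy))]
    return [([p+[z] for p in r],(0,0,255)) for z in(z0,z1)]
def draw(d,p,extra,f,x0,y0,w,h,k):
    im=cv2.resize(d['image'][y0:y0+h,x0:x0+w,::-1],None,fx=k,fy=k,interpolation=cv2.INTER_CUBIC)
    for C,col in polys()+extra:
        q=np.array([(proj(d,X)-[x0,y0]+.5)*k-.5 for X in W(p,C)])
        cv2.polylines(im,[np.round(q*8).astype(np.int32)],True,col,1,cv2.LINE_AA,3)
    cv2.imwrite('pics/'+f,im)
E
python3 - <<'E'
from ov import *
dt=shot('top','t1.png');ds=shot('side','s1.png')
p=[.5736,.3721,.1888]
ex=box(-18,-27,0,18,27,20,46)+box(-18,-75,0,18,20,20,54)
draw(dt,p,ex,'o1.png',170,165,110,115,5.2)
draw(ds,p,ex,'o2.png',245,210,130,90,6)
E
```

```text
(no output)
```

View pics/o1.png

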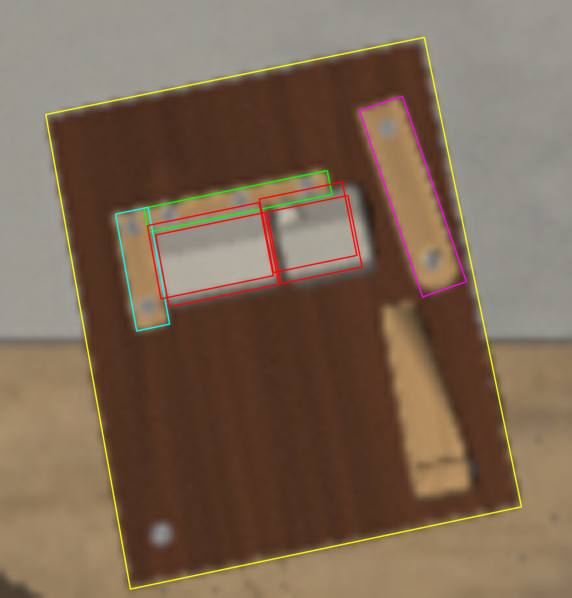

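View pics/o2.png

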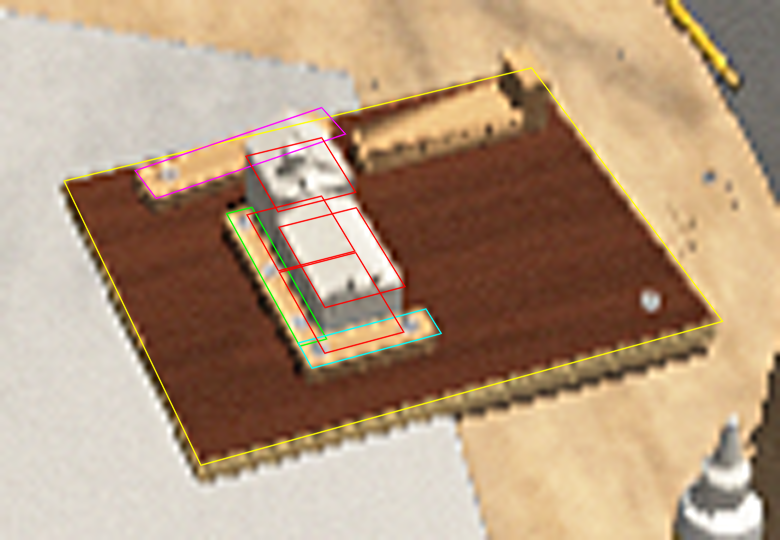

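The board fit is good to about 2 mm. The castings stand slightly loose of the end stop, the tall one about 5 mm right of its clamped place. Now the wedge pose.

```bash
python3 - <<'E'
from ov import *
d=cams.get_image('top')
p=np.array([.5736,.3721,.1888])
def loc(u,z,k=5.2,o=(170,165)):
    px=(np.array(u)+.5)/k-.5+np.array(o); X=atz(d,px,z/1000)[:2]-p[:2]
    c,s=np.cos(p[2]),np.sin(p[2]);return np.round([ (c*X[0]+s*X[1])*1000,(-s*X[0]+c*X[1])*1000],1)
for n,u,z in(('tipL',(383,307),33),('tipR',(412,302),33),('buttL',(415,497),50),('buttR',(470,488),50),('headfrontL',(413,470),50),('headR',(466,460),50),
 ('stop r near',(168,325),30),('stop l near',(137,331),30),('fence right end far',(327,172),30),('dog nearL',(418,285),30),('dog farL',(360,108),30),
 ('tall NR roof edge',(372,265),54),('tall far right',(357,185),54),('tall NL',(283,283),54),('long NL',(170,305),46),('long NR',(278,283),46)):
    print(n,loc(u,z))
E
```

```text
tipL [ -59.6 -101.8]
tipR [ -60.1 -115.8]
buttL [-152.8  -99.6]
buttR [-153.9 -125.5]
headfrontL [-140.3 -101.2]
headR [-140.8 -126.2]
stop r near [-46.5   0.7]
stop l near [-46.3  15.7]
fence right end far [ 11.1 -87.9]
dog nearL [ -52.1 -120.1]
dog farL [  38.9 -109.6]
tall NR roof edge [ -42.2 -101.3]
tall far right [  -3.1 -101.7]
tall NL [-42.  -58.6]
long NL [-40.   -3.8]
long NR [-40.2 -55.8]
```

```bash
cat > go.py <<'E'
from h import *
import sys
p=np.array([.5736,.3721,.1888]);c,s=np.cos(p[2]),np.sin(p[2])
def toW(x,y):return np.array([p[0]+c*x/1000-s*y/1000,p[1]+s*x/1000+c*y/1000])
def toL(X):
    X=np.array(X[:2])-p[:2];return np.array([c*X[0]+s*X[1],-s*X[0]+c*X[1]])*1000
def st():
    S=telemetry.get_state();q=S['ee_rot'];a=R.from_quat([q[1],q[2],q[3],q[0]]).as_matrix()[:,0]
    F=np.array(S['contact_force']);Fl=[c*F[0]+s*F[1],-s*F[0]+c*F[1],F[2]]
    print('t%.2f'%S['clock'],'loc',np.round(toL(S['position']),1),'pos',np.round(S['position'],4),'yaw %.3f'%np.arctan2(a[1],a[0]),'F_loc',np.round(Fl,1),'w %.1f'%(S['width']*1000));return S
if __name__=='__main__':
    S=st()
    if len(sys.argv)>2:
        x,y=map(float,sys.argv[1:3]);print('shift cm',np.round((toW(x,y)-S['position'][:2])*100,2))
    print('unit board +x per 10mm cm',np.round([c,s],3),'+y',np.round([-s,c],3))
E
python3 go.py -21 -80
```

```text
t1.45 loc [-305.4  214.6] pos [0.2333 0.5256 0.2011] yaw 1.153 F_loc [-0.1 -0.2  0.4] w 85.6
shift cm [ 33.47 -23.6 ]
unit board +x per 10mm cm [0.982 0.188] +y [-0.188  0.982]
```

carry_out(
  rows=[
    [[1,3.35,-2.36,0,-0.0964],[1,3.35,-2.36,0,-0.0964],[1,3.35,-2.36,0,-0.0964],[1,3.35,-2.36,0,-0.0964],[1,3.35,-2.36,0,-0.0964],[1,3.35,-2.36,0,-0.0964],[1,3.35,-2.36,0,-0.0964],[1,3.35,-2.36,0,-0.0964],[1,3.35,-2.36,0,-0.0964],[1,3.35,-2.36,0,-0.0964],[1,0,0,0,0],[1,0,0,0,0]],
  ],
  force=20,
)

```text
clock: 2.65
position: [0.5687, 0.2889, 0.2006]
ee_rot: [-0.0, 0.996, 0.094, -0.001]
contact_force: [-0.3, 0.9, -0.1]
width: 0.0855
```

```bash
python3 go.py -21 -80
```

```text
t2.65 loc [-20.4 -80.8] pos [0.5687 0.2889 0.2006] yaw 0.188 F_loc [-0.2  1.  -0.1] w 85.5
shift cm [-0.07  0.07]
unit board +x per 10mm cm [0.982 0.188] +y [-0.188  0.982]
```

carry_out(
  rows=[
    [[1,0,0,-4,0],[1,0,0,-4,0],[1,0,0,-4,0],[1,0,0,-1.5,0],[1,0,0,0,0],[1,0,0,0,0]],
  ],
)

```text
clock: 3.25
position: [0.5679, 0.2907, 0.0668]
ee_rot: [-0.0, 0.995, 0.095, 0.0]
contact_force: [-0.0, 0.6, -0.2]
width: 0.0857
```

```bash
python3 - <<'E'
from ov import *
import go
go.st()
d=shot('side','s2.png');draw(d,go.p,[],'s2o.png',215,150,160,120,5)
d=shot('top','t2.png');draw(d,go.p,[],'t2o.png',170,150,120,115,5)
E
```

```text
t3.25 loc [-20.9 -78.9] pos [0.5679 0.2907 0.0668] yaw 0.191 F_loc [ 0.1  0.6 -0.2] w 85.7
```

View pics/s2o.png

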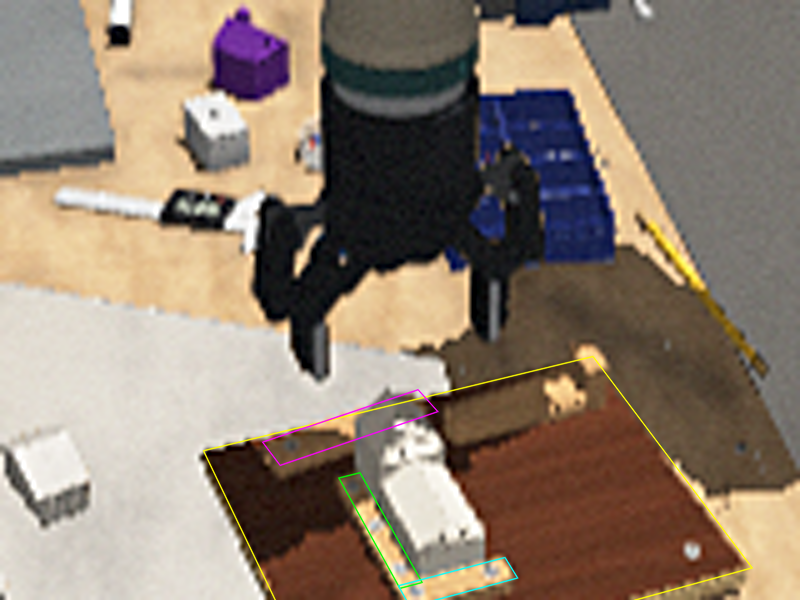

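View pics/t2o.png

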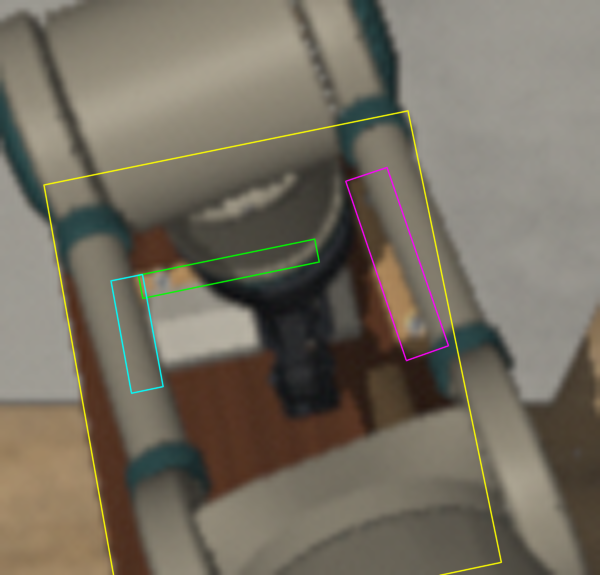

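carry_out(
  rows=[
    [[1,0,0,-2,0],[1,0,0,-1.2,0],[1,0,0,0,0],[0.2,0,0,0,0],[-0.5,0,0,0,0],[-1,0,0,0,0],[-1,0,0,0,0],[-1,0,0,0,0],[-1,0,0,0,0],[-1,0,0,0,0]],
  ],
  force=20,
)

```text
clock: 4.35
position: [0.5684, 0.2899, 0.0348]
ee_rot: [-0.0, 0.996, 0.094, 0.0]
contact_force: [-1.4, 0.5, 4.0]
width: 0.0144
```

```bash
python3 - <<'E'
from ov import *
import go
go.st()
d=shot('side','s3.png');draw(d,go.p,[],'s3o.png',235,190,140,100,5.5)
E
```

```text
t4.35 loc [-20.6 -79.8] pos [0.5684 0.2899 0.0348] yaw 0.189 F_loc [-1.3  0.7  4. ] w 14.4
```

View pics/s3o.png

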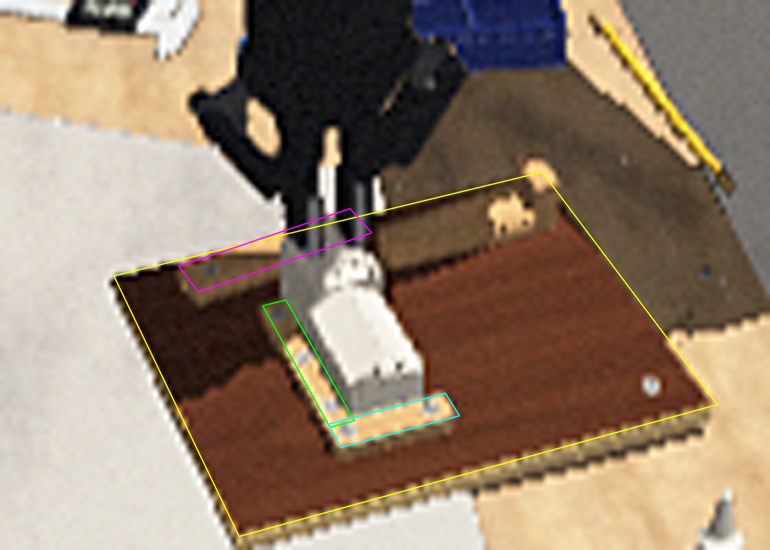

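```bash
python3 - <<'E'
from ov import *
import go
S=go.st()
d=shot('side','s4.png')
x0,y0,k=255,190,8
im=cv2.resize(d['image'][y0:y0+70,x0:x0+95,::-1],None,fx=k,fy=k,interpolation=cv2.INTER_CUBIC)
for dz in(0,.02,.04):
    u=(proj(d,np.array(S['position'])+[0,0,dz])-[x0,y0])*k;cv2.circle(im,tuple(int(v) for v in u),4,(0,0,255),1)
cv2.imwrite('pics/s4o.png',im)
E
```

```text
t4.40 loc [-20.5 -79.8] pos [0.5684 0.2899 0.0348] yaw 0.189 F_loc [-1.   1.8  5.4] w 14.5
```

View pics/s4o.png

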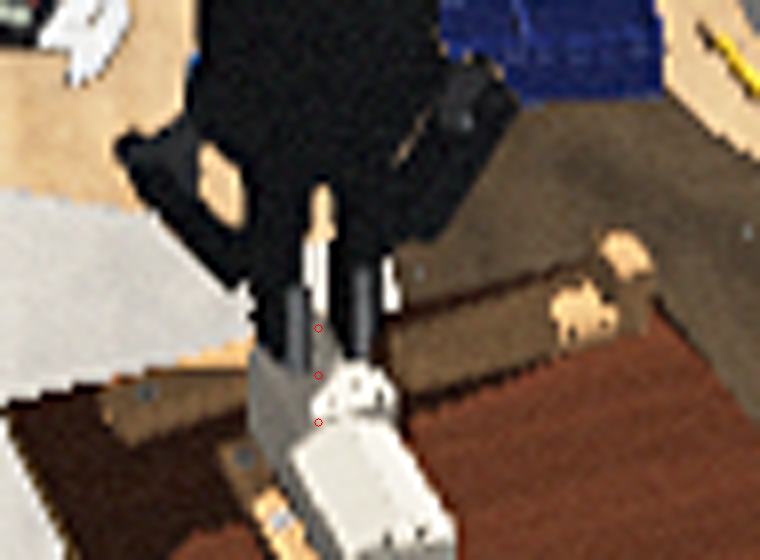

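```bash
python3 - <<'E'
from ov import *
import go
S=go.st()
d=shot('side','s5.png')
x0,y0,k=275,195,9
ims=[]
for f in('s1.png','s5.png'):
    im=cv2.imread('pics/'+f)[y0:y0+62,x0:x0+43];im=cv2.resize(im,None,fx=k,fy=k,interpolation=cv2.INTER_CUBIC)
    ex=box(-21,-80,0,18,20,20,54)+[([[-21,-60,70],[-21,-100,70]],(0,255,0))]
    for C,col in ex:
        q=np.array([(proj(d,X)-[x0,y0]+.5)*k-.5 for X in W(go.p,C)])
        cv2.polylines(im,[np.round(q*8).astype(np.int32)],True,col,1,cv2.LINE_AA,3)
    ims.append(im)
cv2.imwrite('pics/s5o.png',np.hstack(ims))
E
```

```text
t4.45 loc [-20.5 -79.8] pos [0.5685 0.2899 0.0347] yaw 0.189 F_loc [-0.1  0.7  5.5] w 14.2
```

View pics/s5o.png

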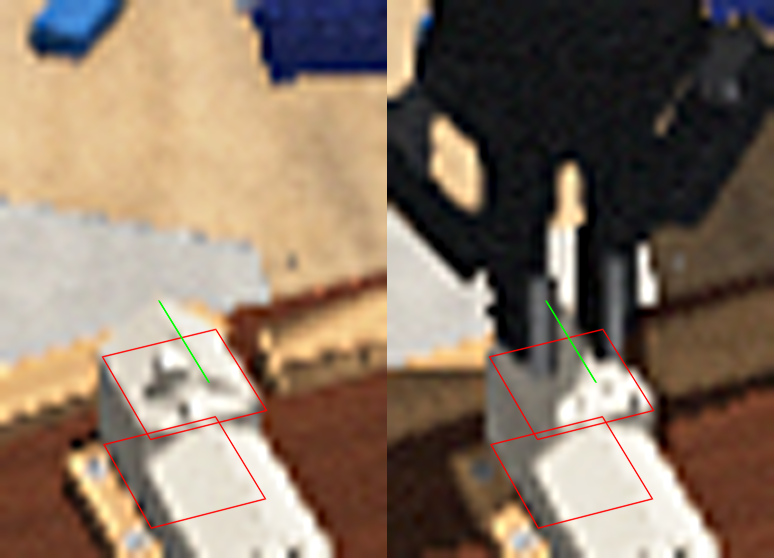

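```bash
python3 - <<'E'
from ov import *
import go
d=cams.get_image('side')
n=np.array([-go.s,go.c,0])
def pl(u,y):
    e,v=ray(d,u);o=np.r_[go.toW(0,y),0];t=n@(o-e)/(n@v);X=e+v*t;return np.round([go.toL(X)[0],X[2]*1000],1)
for u,nm in(((215+490/5,150+340/5),'front open'),((215+318/5,150+380/5),'rear open')):
    for y in(-69,-91):print(nm,y,pl(u,y))
for u,nm in(((275+(616-387)/9,195+358/9),'front now'),((275+(540-387)/9,195+375/9),'rear now')):
    for y in(-69,-91):print(nm,y,pl(u,y))
E
```

```text
front open -69 [-66.5 112.5]
front open -91 [-76.4  94.2]
rear open -69 [ 27.1 113. ]
rear open -91 [19.7 94.7]
front now -69 [-32.2  67.1]
front now -91 [-41.1  47.5]
rear now -69 [-8.7 67.7]
rear now -91 [-16.9  48.2]
```

The side view shows the fingers pinching the roof ridge: the tips sit near z ≈ 65 mm, although the reading says 35 mm. The casting has not moved. The tips are about 30 mm higher than I assumed, so I open, go lower in steps and check force and picture.

carry_out(
  rows=[
    [[0.3,0,0,0,0],[1,0,0,0,0],[1,0,0,0,0],[1,0,0,0,0],[1,0,0,-0.5,0],[1,0,0,-0.5,0],[1,0,0,0,0]],
  ],
)

```text
clock: 5.25
position: [0.5675, 0.2892, 0.0229]
ee_rot: [0.0, 0.996, 0.094, -0.001]
contact_force: [-0.2, -1.1, 0.1]
width: 0.0854
```

```bash
python3 - <<'E'
from ov import *
import go
S=go.st()
d=shot('side','s6.png')
x0,y0,k=245,180,6
im=cv2.resize(d['image'][y0:y0+90,x0:x0+110,::-1],None,fx=k,fy=k,interpolation=cv2.INTER_CUBIC)
cv2.imwrite('pics/s6o.png',im)
E
```

```text
t5.25 loc [-21.6 -80.3] pos [0.5675 0.2892 0.0229] yaw 0.189 F_loc [-0.4 -1.   0.1] w 85.4
```

View pics/s6o.png

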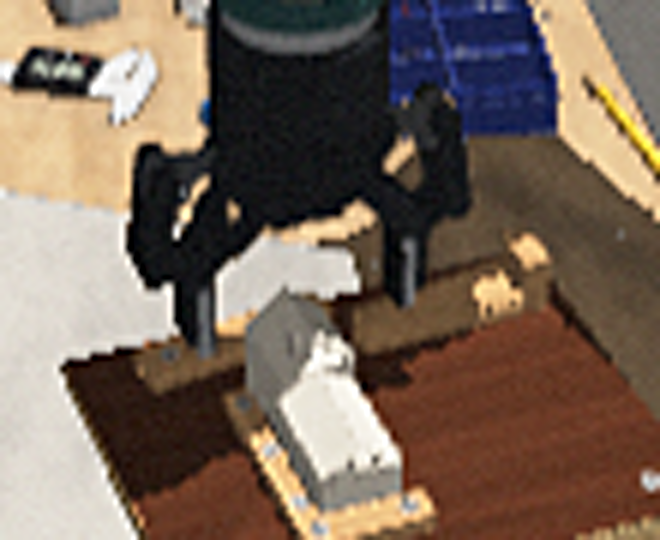

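carry_out(
  rows=[
    [[1,0,0,-0.5,0],[1,0,0,-0.5,0],[1,0,0,0,0]],
  ],
)

```text
clock: 5.6
position: [0.5676, 0.2893, 0.0131]
ee_rot: [0.0, 0.996, 0.094, -0.001]
contact_force: [0.3, -0.1, -0.5]
width: 0.085
```

carry_out(
  rows=[
    [[1,0,0,-0.5,0],[1,0,0,-0.4,0],[1,0,0,0,0]],
  ],
)

```text
clock: 5.9
position: [0.5678, 0.2893, 0.0044]
ee_rot: [0.0, 0.996, 0.094, -0.001]
contact_force: [-0.4, -0.1, 0.6]
width: 0.0855
```

```bash
cat > look.py <<'E'
from ov import *
import go,sys
S=go.st()
d=shot('side',sys.argv[1]+'.png')
x0,y0,k=245,180,6
im=cv2.resize(d['image'][y0:y0+90,x0:x0+110,::-1],None,fx=k,fy=k,interpolation=cv2.INTER_CUBIC)
cv2.imwrite('pics/'+sys.argv[1]+'o.png',im)
E
python3 look.py s7
```

```text
t5.90 loc [-21.3 -80.2] pos [0.5678 0.2893 0.0044] yaw 0.189 F_loc [-0.4 -0.1  0.6] w 85.5
```

View pics/s7o.png

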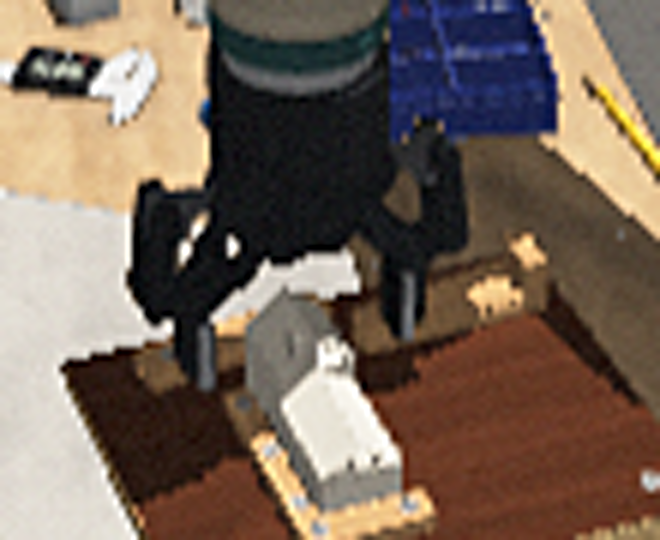

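```bash
cat >> go.py <<'E'
def pl(d,u,y):
    n=np.array([-s,c,0]);e,v=ray(d,u);o=np.r_[toW(0,y),0];t=n@(o-e)/(n@v);X=e+v*t;return np.round([toL(X)[0],X[2]*1000],1)
E
python3 - <<'E'
from h import *
import go
d=cams.get_image('side')
for u in((279.2,244.7),(313,236.3)):
    for y in(-69,-80):print(go.pl(d,u,y))
E
```

```text
[26.9 51.3]
[23.3 41.3]
[-68.   51.3]
[-73.   41.3]
```

carry_out(
  rows=[
    [[0.3,0,0,0,0],[-0.2,0,0,0,0],[-1,0,0,0,0],[-1,0,0,0,0],[-1,0,0,0,0],[-1,0,0,0,0]],
  ],
  force=20,
)

```text
clock: 6.6
position: [0.5686, 0.2897, 0.0054]
ee_rot: [-0.0, 0.996, 0.094, 0.0]
contact_force: [0.3, 0.2, 1.7]
width: 0.0355
```

```bash
python3 look.py s8
```

```text
t6.60 loc [-20.4 -80. ] pos [0.5686 0.2897 0.0054] yaw 0.189 F_loc [0.4 0.1 1.7] w 35.5
```

View pics/s8o.png

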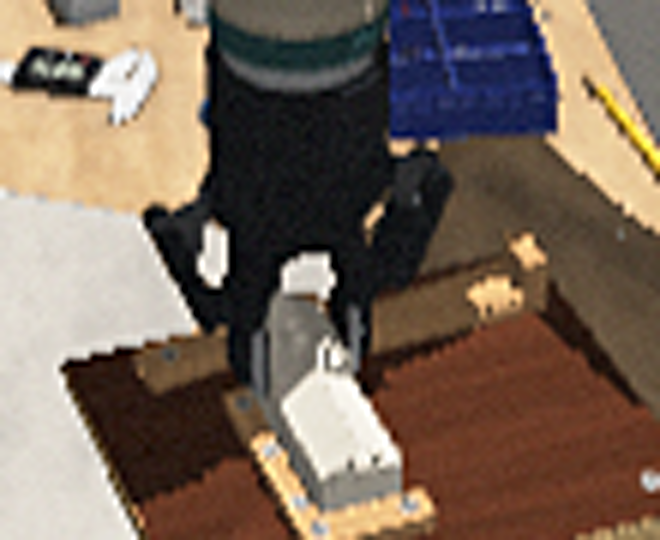

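carry_out(
  rows=[
    [[-1,-0.03,0.15,0,0],[-1,-0.98,-0.19,0,0],[-1,-0.98,-0.19,0,0],[-1,-0.98,-0.19,0,0],[-1,-0.98,-0.19,0,0],[-1,-0.98,-0.19,0,0],[-1,-0.98,-0.19,0,0],[-1,-1.17,0.79,0,0],[-1,-1.17,0.79,0,0],[-1,-0.19,0.98,0,0],[-1,0,0,0,0]],
  ],
)

```text
clock: 7.75
position: [0.481, 0.3062, 0.0054]
ee_rot: [0.0, 0.995, 0.095, -0.002]
contact_force: [-2.7, -0.9, 8.7]
width: 0.0357
```

```bash
python3 look.py s9
```

```text
t7.75 loc [-103.3  -47.3] pos [0.481  0.3062 0.0054] yaw 0.190 F_loc [-2.8 -0.4  8.7] w 35.7
```

View pics/s9o.png

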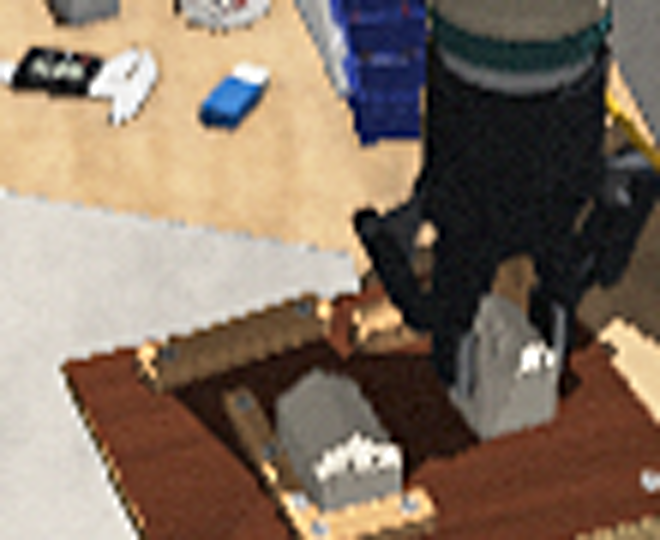

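carry_out(
  rows=[
    [[0.5,0,0,0,0],[1,0,0,0,0],[1,0,0,0,0],[1,0,0,2.5,0],[1,0,0,3.5,0],[1,2.6,1.08,0,0],[1,2.6,1.08,0,0],[1,2.6,1.08,0,0],[1,0,0,0,0],[1,0,0,0,0]],
  ],
)

```text
clock: 8.8
position: [0.5613, 0.3374, 0.064]
ee_rot: [0.0, 0.996, 0.094, -0.001]
contact_force: [-0.2, 0.5, -0.0]
width: 0.0853
```

```bash
python3 go.py -20 -30; python3 look.py s10
```

```text
t8.80 loc [-18.6 -31.7] pos [0.5613 0.3374 0.064 ] yaw 0.189 F_loc [-0.1  0.5 -0. ] w 85.3
shift cm [-0.17  0.14]
unit board +x per 10mm cm [0.982 0.188] +y [-0.188  0.982]
t8.80 loc [-18.6 -31.7] pos [0.5613 0.3374 0.064 ] yaw 0.189 F_loc [-0.1  0.5 -0. ] w 85.3
```

View pics/s10o.png

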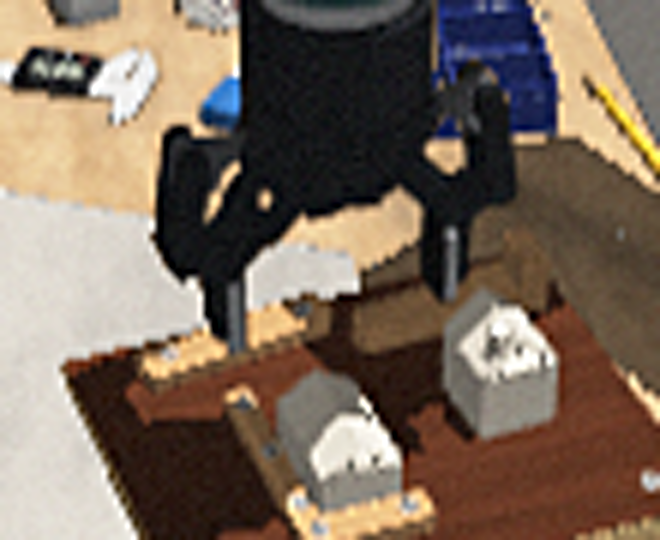

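carry_out(
  rows=[
    [[1,-0.17,0.14,-2.5,0],[1,0,0,-2.5,0],[1,0,0,-1.1,0],[1,0,0,0,0],[0.3,0,0,0,0],[-0.2,0,0,0,0],[-1,0,0,0,0],[-1,0,0,0,0],[-1,0,0,0,0],[-1,0,0,0,0]],
  ],
  force=20,
)

```text
clock: 9.85
position: [0.561, 0.3394, 0.0054]
ee_rot: [-0.0, 0.996, 0.094, 0.001]
contact_force: [-0.7, -0.9, 4.6]
width: 0.0355
```

```bash
python3 look.py s11
```

```text
t9.85 loc [-18.5 -29.7] pos [0.561  0.3394 0.0054] yaw 0.189 F_loc [-0.8 -0.8  4.6] w 35.5
```

View pics/s11o.png

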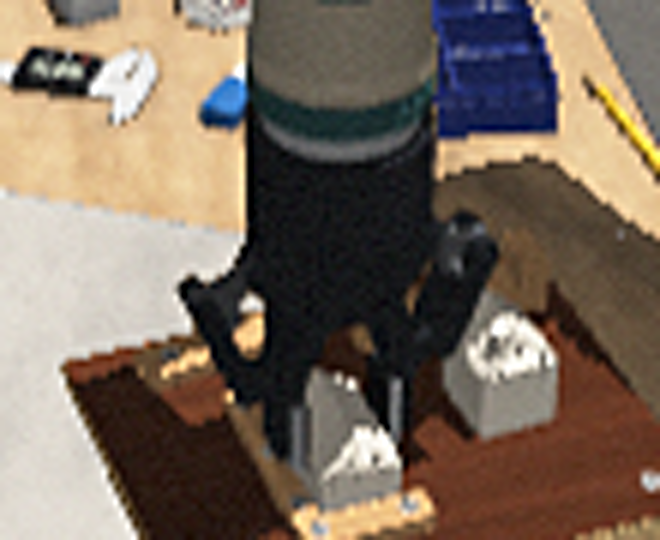

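carry_out(
  rows=[
    [[-1,-0.1,-0.02,0,0],[-1,0.2,-1.03,0,0],[-1,0.2,-1.03,0,0],[-1,0.2,-1.03,0,0],[-1,0.2,-1.03,0,0],[-1,0,0,0,0],[-1,0,0,0,0]],
  ],
)

```text
clock: 10.6
position: [0.5682, 0.2972, 0.0053]
ee_rot: [-0.0, 0.996, 0.094, 0.001]
contact_force: [0.3, -0.7, 6.9]
width: 0.035
```

```bash
python3 look.py s12
```

```text
t10.60 loc [-19.3 -72.6] pos [0.5682 0.2972 0.0053] yaw 0.189 F_loc [ 0.1 -0.8  6.9] w 35.0
```

View pics/s12o.png

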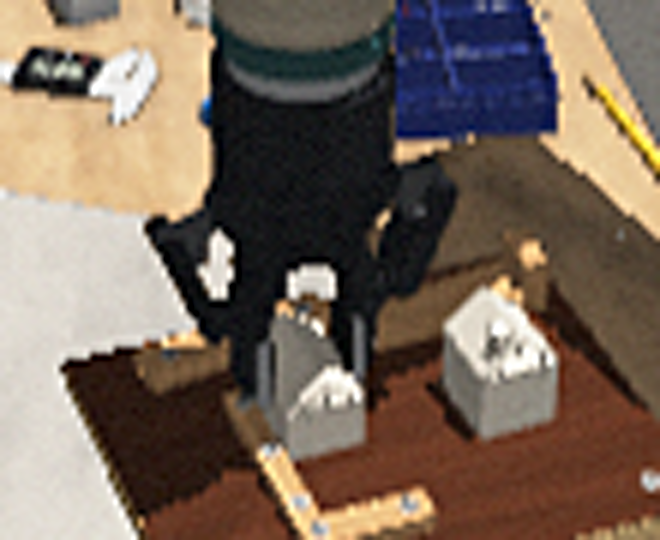

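carry_out(
  rows=[
    [[0.5,0,0,0,0],[1,0,0,0,0],[1,0,0,0,0],[1,0,0,3,0],[1,0,0,3.5,0],[1,-2.91,0.3,0,0],[1,-2.91,0.3,0,0],[1,-2.91,0.3,0,0],[1,0,0,0,0],[1,0,0,0,0]],
  ],
)

```text
clock: 11.65
position: [0.4796, 0.3068, 0.0691]
ee_rot: [0.0, 0.995, 0.095, 0.0]
contact_force: [1.1, 0.3, -0.6]
width: 0.0853
```

```bash
python3 go.py -103.3 -47.3; python3 look.py s13; python3 - <<'E'
from ov import *
import go
d=shot('top','t13.png')
draw(d,go.p,box(-103.3,-47.3,0,18,20,20,54)+box(-19,-72.6,0,18,27,20,46),'t13o.png',170,150,120,115,5)
E
```

```text
t11.65 loc [-104.6  -46.5] pos [0.4796 0.3068 0.0691] yaw 0.190 F_loc [ 1.2  0.1 -0.6] w 85.3
shift cm [ 0.14 -0.06]
unit board +x per 10mm cm [0.982 0.188] +y [-0.188  0.982]
t11.65 loc [-104.6  -46.5] pos [0.4796 0.3068 0.0691] yaw 0.190 F_loc [ 1.2  0.1 -0.6] w 85.3
```

View pics/t13o.png

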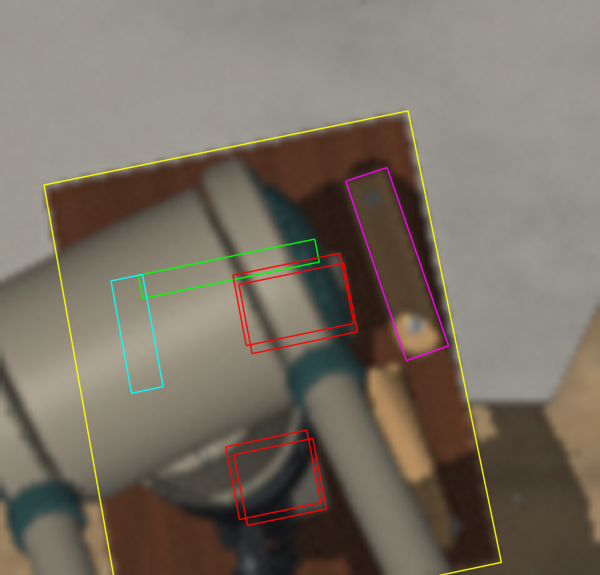

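View pics/s13o.png

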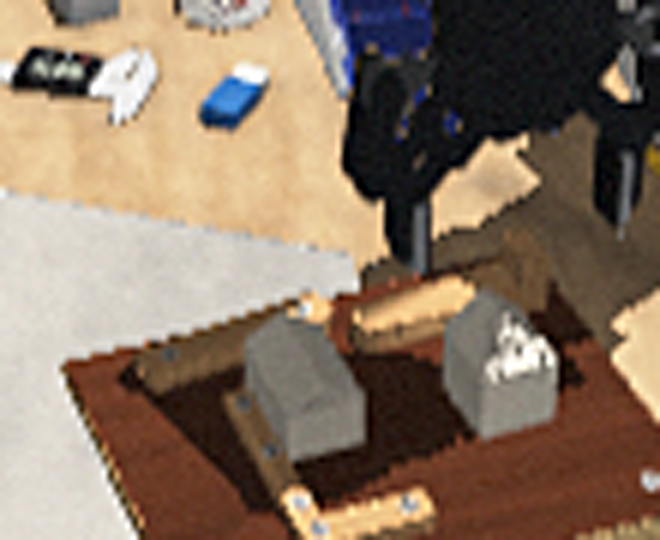

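```bash
python3 - <<'E'
from ov import *
import go
d=cams.get_image('side')
f=lambda u,z=.02:np.round(go.toL(atz(d,[245+(u[0]+.5)/6-.5,180+(u[1]+.5)/6-.5],z)),1)
for n,u in (('tall near-left',(557,415)),('tall far-left',(485,438)),('tall far-right',(447,387)),('long far left',(292,458)),('long near left',(363,440)),('long far right',(248,383)),('stop corner',(318,540))):print(n,f(u))
print('stop',f((430,495),.03),f((425,510),.03))
for q in ((0,0,30),(-46,0,30),(-46,16,30)):print(q,(proj(d,W(go.p,[q])[0])-[245,180]+.5)*6)
E
```

```text
tall near-left [-123.7  -32.7]
tall far-left [-87.7 -30.2]
tall far-right [-85.9 -67.4]
long far left [ -4.  -48.2]
long near left [-37.2 -48. ]
long far right [  -3.3 -102. ]
stop corner [4.  3.1]
stop [-46.2   4.3] [-40.6  12. ]
(0, 0, 30) [324.83420442 515.85548511]
(-46, 0, 30) [426.00010156 489.00036135]
(-46, 16, 30) [441.2162231 513.5369459]
```

carry_out(
  rows=[
    [[1,0.14,-0.06,-3,0],[1,0,0,-2.5,0],[1,0,0,-0.9,0],[1,0,0,0,0],[0.3,0,0,0,0],[-0.2,0,0,0,0],[-1,0,0,0,0],[-1,0,0,0,0],[-1,0,0,0,0],[-1,0,0,0,0]],
  ],
  force=20,
)

```text
clock: 12.8
position: [0.4821, 0.3065, 0.0062]
ee_rot: [-0.0, 0.996, 0.094, 0.001]
contact_force: [0.3, -0.0, 5.5]
width: 0.0356
```

carry_out(
  rows=[
    [[-1,-0.15,0.78,0,0],[-1,-0.15,0.78,0,0],[-1,-0.15,0.78,0,0],[-1,0.98,0.19,0,0],[-1,0.98,0.19,0,0],[-1,0.98,0.19,0,0],[-1,0,0,0,0]],
  ],
)

```text
clock: 13.5
position: [0.5062, 0.3354, 0.0062]
ee_rot: [-0.0, 0.996, 0.094, -0.0]
contact_force: [-1.7, -1.0, 7.7]
width: 0.0354
```

```bash
python3 look.py s14
```

```text
t13.50 loc [-73.1 -23.4] pos [0.5062 0.3354 0.0062] yaw 0.189 F_loc [-1.8 -0.7  7.7] w 35.4
```

View pics/s14o.png

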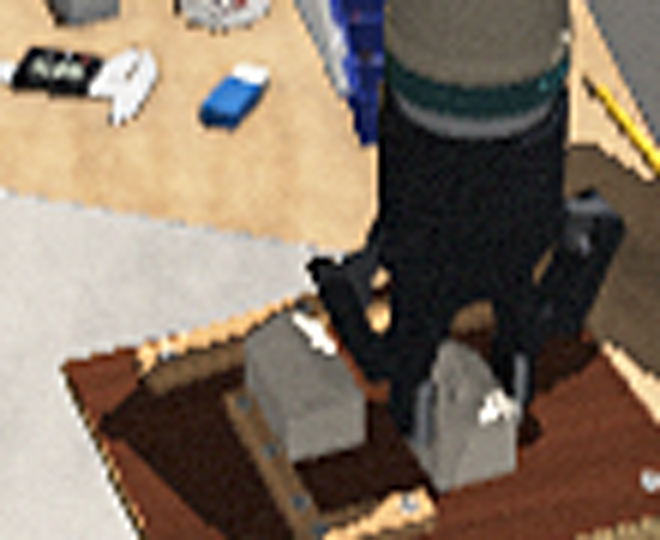

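carry_out(
  rows=[
    [[-1,0.49,0.09,0,0],[-1,0.49,0.09,0,0],[-1,0.49,0.09,0,0],[-1,0.49,0.09,0,0],[-1,0.49,0.09,0,0],[-1,0,0,0,0]],
  ],
)

```text
clock: 14.15
position: [0.526, 0.339, 0.0062]
ee_rot: [0.0, 0.996, 0.094, -0.004]
contact_force: [-9.8, -1.7, 14.6]
width: 0.0353
```

```bash
python3 look.py s15
```

```text
t14.15 loc [-53.  -23.6] pos [0.526  0.339  0.0062] yaw 0.188 F_loc [-9.9  0.1 14.6] w 35.3
```

View pics/s15o.png

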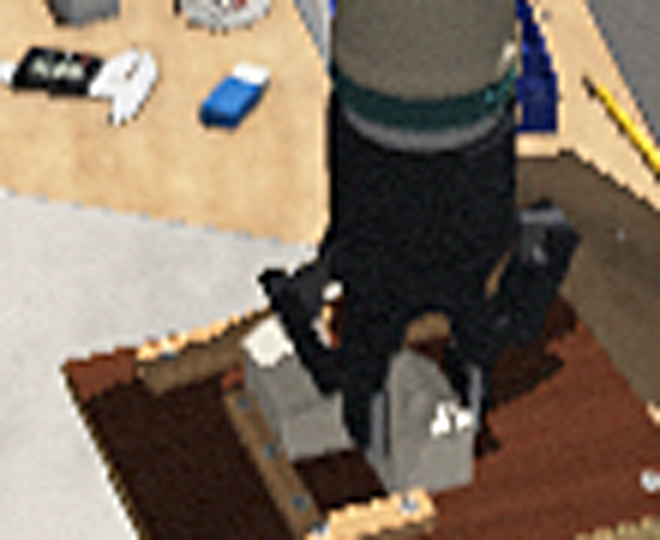

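carry_out(
  rows=[
    [[-1,-0.49,-0.09,0.1,0],[-1,-0.49,-0.09,0,0],[-1,-0.05,0.25,0,0],[-1,0,0,0,0]],
  ],
)

```text
clock: 14.6
position: [0.5202, 0.3404, 0.0062]
ee_rot: [0.0, 0.996, 0.094, -0.0]
contact_force: [-1.1, -1.3, 2.9]
width: 0.0354
```

```bash
python3 look.py s16
```

```text
t14.60 loc [-58.4 -21.2] pos [0.5202 0.3404 0.0062] yaw 0.189 F_loc [-1.4 -1.1  2.9] w 35.4
```

View pics/s16o.png

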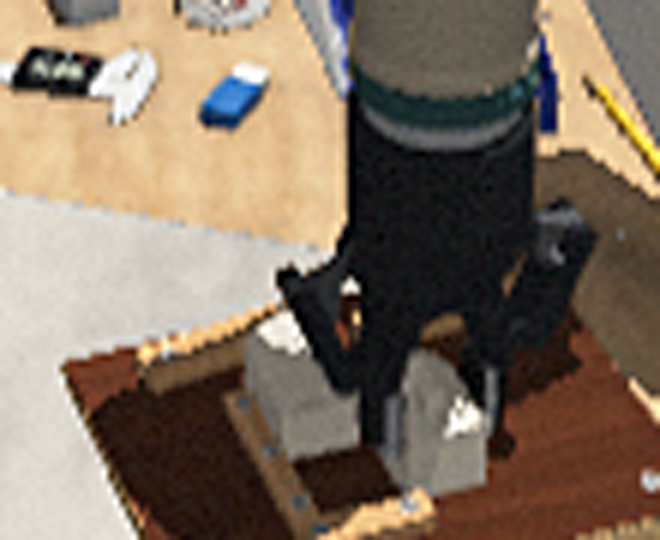

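```bash
python3 - <<'E'
from ov import *
import go
d=cams.get_image('side')
f=lambda u,z=.02:np.round(go.toL(atz(d,[245+(u[0]+.5)/6-.5,180+(u[1]+.5)/6-.5],z)),1)
for n,u in (('tall near-left',(487,482)),('tall far-left',(412,494)),('long far left',(292,458)),('long near left',(360,445))):print(n,f(u))
draw(d,go.p,box(-58.4,-21.2,0,18,20,20,54)+box(-19,-73,0,18,27,20,46),'s17o.png',270,210,70,65,9)
E
```

```text
tall near-left [-76.8  -4.2]
tall far-left [-43.8  -8.7]
long far left [ -4.  -48.2]
long near left [-34.8 -45.5]
```

View pics/s17o.png

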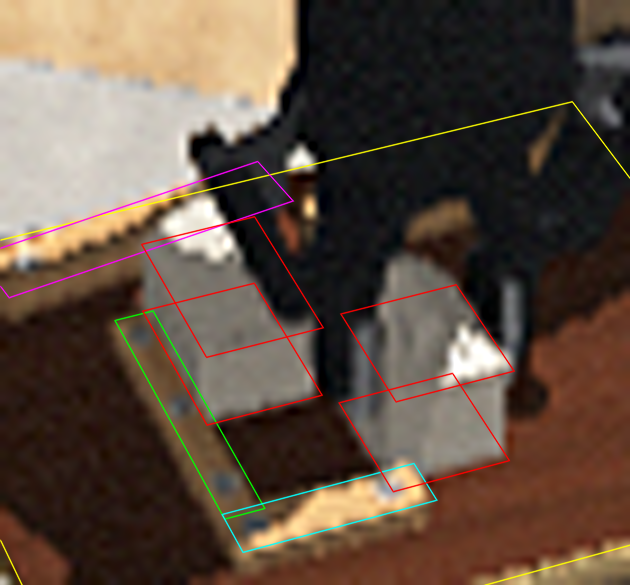

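carry_out(
  rows=[
    [[-1,0.49,0.09,0,0],[-1,0.49,0.09,0,0],[-1,0.49,0.09,0,0],[-1,0,0,0,0]],
  ],
)

```text
clock: 15.1
position: [0.5363, 0.3435, 0.0062]
ee_rot: [-0.0, 0.996, 0.094, 0.001]
contact_force: [-1.0, 0.1, 3.2]
width: 0.0358
```

```bash
python3 look.py s18
```

```text
t15.10 loc [-42.  -21.1] pos [0.5363 0.3435 0.0062] yaw 0.189 F_loc [-1.   0.3  3.2] w 35.8
```

Passed freely. On to the fence.

carry_out(
  rows=[
    [[-1,0.49,0.09,0,0],[-1,0.49,0.09,0,0],[-1,0.49,0.09,0,0],[-1,0.39,0.08,0,0],[-1,0,0,0,0]],
  ],
)

```text
clock: 15.65
position: [0.5542, 0.3467, 0.0062]
ee_rot: [-0.0, 0.996, 0.094, 0.0]
contact_force: [-1.3, -0.3, 3.9]
width: 0.036
```

```bash
python3 look.py s19
```

```text
t15.65 loc [-23.8 -21.3] pos [0.5542 0.3467 0.0062] yaw 0.189 F_loc [-1.4  0.   3.9] w 36.0
```

View pics/s19o.png

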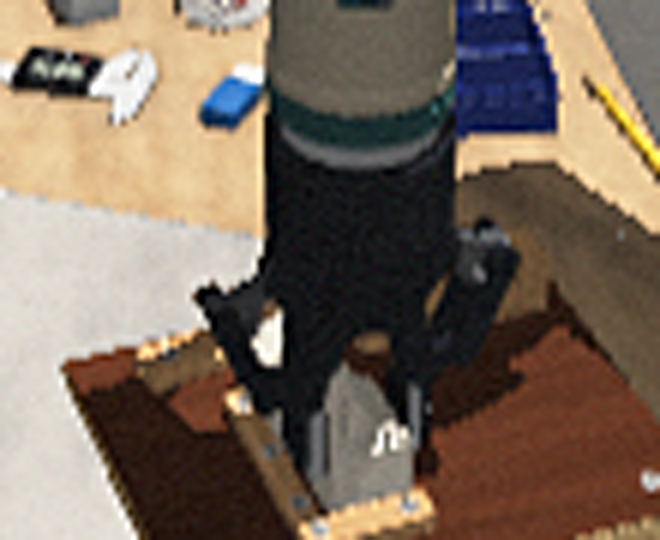

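carry_out(
  rows=[
    [[-1,0.2,0.04,0,0],[-1,0.15,0.03,0,0],[-1,0,0,0,0]],
  ],
)

```text
clock: 16.0
position: [0.5567, 0.3471, 0.0062]
ee_rot: [0.0, 0.996, 0.094, -0.0]
contact_force: [-3.5, -0.2, 5.2]
width: 0.0358
```

```bash
python3 go.py
```

```text
t16.00 loc [-21.3 -21.3] pos [0.5567 0.3471 0.0062] yaw 0.189 F_loc [-3.5  0.4  5.2] w 35.8
unit board +x per 10mm cm [0.982 0.188] +y [-0.188  0.982]
```

carry_out(
  rows=[
    [[-1,0.15,0.03,0,0],[-1,0.15,0.03,0,0],[-1,0,0,0,0]],
  ],
)

```text
clock: 16.3
position: [0.5597, 0.3478, 0.0062]
ee_rot: [0.0, 0.996, 0.094, -0.0]
contact_force: [-3.3, -1.0, 4.8]
width: 0.0358
```

```bash
python3 go.py
```

```text
t16.30 loc [-18.2 -21.3] pos [0.5597 0.3478 0.0062] yaw 0.189 F_loc [-3.5 -0.4  4.8] w 35.8
unit board +x per 10mm cm [0.982 0.188] +y [-0.188  0.982]
```

carry_out(
  rows=[
    [[-1,0.1,0.02,0,0],[-1,0.1,0.02,0,0],[-1,0,0,0,0]],
  ],
)

```text
clock: 16.6
position: [0.5605, 0.3479, 0.0062]
ee_rot: [0.0, 0.996, 0.094, -0.002]
contact_force: [-5.6, -1.2, 6.3]
width: 0.0359
```

```bash
python3 go.py
```

```text
t16.60 loc [-17.4 -21.3] pos [0.5605 0.3479 0.0062] yaw 0.189 F_loc [-5.7 -0.2  6.3] w 35.9
unit board +x per 10mm cm [0.982 0.188] +y [-0.188  0.982]
```

carry_out(
  rows=[
    [[-1,0.05,0.01,0,0],[-1,-0.02,0.1,0,0],[-1,-0.02,0.1,0,0],[-1,0,0,0,0]],
  ],
)

```text
clock: 17.0
position: [0.5605, 0.3479, 0.0062]
ee_rot: [0.002, 0.996, 0.095, -0.002]
contact_force: [-4.6, -5.3, 9.2]
width: 0.0354
```

```bash
python3 go.py
```

```text
t17.00 loc [-17.4 -21.3] pos [0.5605 0.3479 0.0062] yaw 0.190 F_loc [-5.5 -4.4  9.2] w 35.4
unit board +x per 10mm cm [0.982 0.188] +y [-0.188  0.982]
```

carry_out(
  rows=[
    [[-1,-0.02,0.1,0,0],[-1,-0.02,0.1,0,0],[-1,0,0,0,0]],
  ],
)

```text
clock: 17.3
position: [0.5604, 0.3486, 0.0063]
ee_rot: [0.003, 0.995, 0.095, -0.002]
contact_force: [-3.2, -8.2, 9.4]
width: 0.035
```

```bash
python3 look.py s20; python3 - <<'E'
from ov import *
import go
d=shot('side','s20b.png')
draw(d,go.p,box(-18,-20,0,18,20,20,54),'s20o.png',280,225,50,50,12)
E
```

```text
t17.30 loc [-17.4 -20.6] pos [0.5604 0.3486 0.0063] yaw 0.190 F_loc [-4.7 -7.4  9.4] w 35.0
```

View pics/s20o.png

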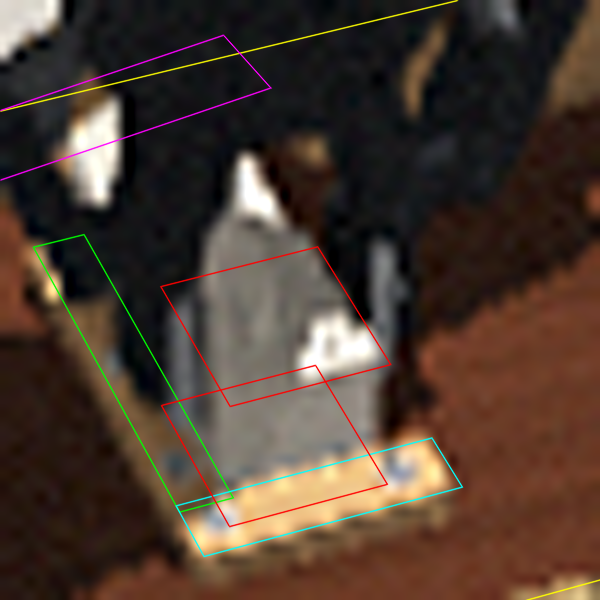

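carry_out(
  rows=[
    [[-1,-0.11,-0.23,0,0],[0.5,0,0,0,0],[1,0,0,0,0],[1,0,0,0,0],[1,0,0,3,0],[1,0,0,3.5,0],[1,0.5,-2.55,0,0],[1,0.5,-2.55,0,0],[1,0,0,0,0],[1,0,0,0,0]],
  ],
)

```text
clock: 18.4
position: [0.5711, 0.2991, 0.071]
ee_rot: [-0.0, 0.996, 0.094, 0.0]
contact_force: [-0.5, 0.2, 0.1]
width: 0.0854
```

```bash
python3 look.py s21; python3 - <<'E'
from ov import *
import go
d=shot('side','s21b.png')
draw(d,go.p,box(-18,-20,0,18,20,20,54)+box(-19,-73,0,18,27,20,46),'s21o.png',265,215,70,60,10)
E
```

```text
t18.40 loc [-16.1 -71.3] pos [0.5711 0.2991 0.071 ] yaw 0.188 F_loc [-0.4  0.3  0.1] w 85.4
```

View pics/s21o.png

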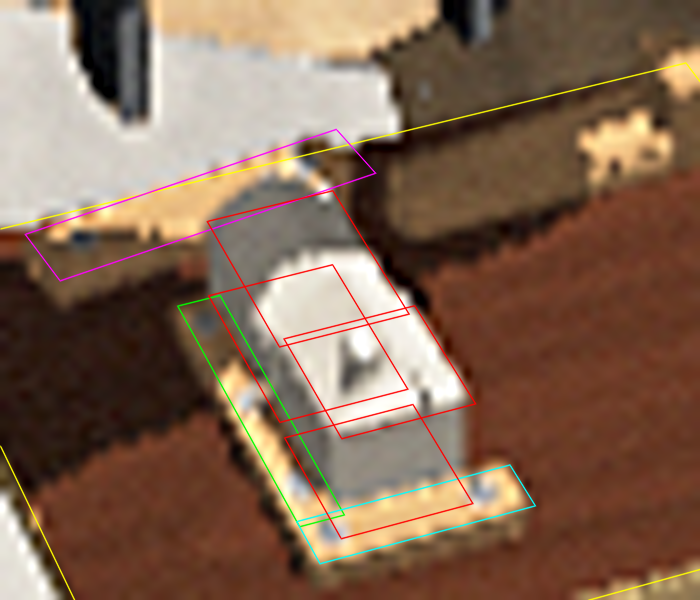

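carry_out(
  rows=[
    [[1,-0.3,-0.06,-3,0],[1,0,0,-2.5,0],[1,0,0,-1,0],[1,0,0,0,0],[0.3,0,0,0,0],[-0.2,0,0,0,0],[-1,0,0,0,0],[-1,0,0,0,0],[-1,0,0,0,0],[-1,0,0,0,0]],
  ],
  force=20,
)

```text
clock: 19.5
position: [0.5687, 0.2988, 0.0074]
ee_rot: [-0.0, 0.996, 0.094, 0.001]
contact_force: [-1.1, -0.2, 5.6]
width: 0.0357
```

```bash
python3 go.py
```

```text
t19.50 loc [-18.6 -71. ] pos [0.5687 0.2988 0.0074] yaw 0.189 F_loc [-1.1  0.   5.6] w 35.7
unit board +x per 10mm cm [0.982 0.188] +y [-0.188  0.982]
```

Push long +x a little to the fence, then +y toward the tall one.

carry_out(
  rows=[
    [[-1,0.1,0.02,0,0],[-1,0.1,0.02,0,0],[-1,-0.04,0.2,0,0],[-1,-0.04,0.2,0,0],[-1,-0.02,0.1,0,0],[-1,0,0,0,0]],
  ],
)

```text
clock: 20.1
position: [0.5688, 0.3016, 0.0074]
ee_rot: [0.002, 0.995, 0.095, -0.0]
contact_force: [-1.4, -6.2, 8.8]
width: 0.0356
```

```bash
python3 go.py
```

```text
t20.10 loc [-18.  -68.4] pos [0.5688 0.3016 0.0074] yaw 0.190 F_loc [-2.6 -5.8  8.8] w 35.6
unit board +x per 10mm cm [0.982 0.188] +y [-0.188  0.982]
```

carry_out(
  rows=[
    [[-1,0.1,0.02,0,0],[-1,-0.04,0.2,0,0],[-1,-0.04,0.2,0,0],[-1,0,0,0,0]],
  ],
)

```text
clock: 20.5
position: [0.5683, 0.3044, 0.0075]
ee_rot: [0.003, 0.995, 0.095, -0.001]
contact_force: [-2.6, -8.7, 10.0]
width: 0.0354
```

```bash
python3 look.py s22;  python3 - <<'E'
from ov import *
import go
d=shot('side','s22b.png')
draw(d,go.p,box(-18,-20,0,18,20,20,54)+box(-18,-67,0,18,27,20,46),'s22o.png',265,215,70,60,10)
E
```

```text
t20.50 loc [-17.9 -65.5] pos [0.5683 0.3044 0.0075] yaw 0.191 F_loc [-4.2 -8.1 10. ] w 35.4
```

View pics/s22o.png

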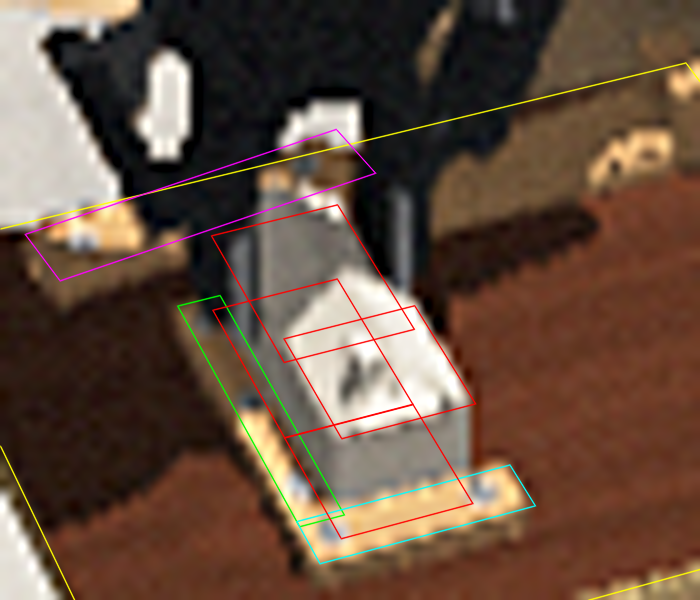

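carry_out(
  rows=[
    [[-1,-0.11,-0.23,0,0],[0.5,0,0,0,0],[1,0,0,0,0],[1,0,0,0,0],[1,0,0,3,0],[1,0,0,3.5,0],[0,-3.88,-1.92,0,0],[-1,-3.88,-1.92,0,0],[-1,-3.88,-1.92,0,0],[-1,-3.88,-1.92,0,0],[-1,0,0,0,0],[-1,0,0,0,0]],
  ],
)

```text
clock: 21.8
position: [0.4124, 0.229, 0.0714]
ee_rot: [-0.0, 0.996, 0.094, 0.001]
contact_force: [0.9, -0.2, -0.0]
width: -0.0
```

```bash
python3 go.py -185 -112;  python3 - <<'E'
from ov import *
import go
d=shot('side','s23.png')
E=box(-18,-20,0,18,20,20,54)+box(-18,-67,0,18,27,20,46)+box(-147,-112.5,0,7,13.5,20,50)
draw(d,go.p,E,'s23o.png',255,185,120,90,6.5)
d=shot('top','t23.png')
draw(d,go.p,E,'t23o.png',170,165,110,115,5.2)
E
```

```text
t21.80 loc [-185.2 -110.3] pos [0.4124 0.229  0.0714] yaw 0.189 F_loc [ 0.8 -0.4 -0. ] w -0.0
shift cm [ 0.06 -0.16]
unit board +x per 10mm cm [0.982 0.188] +y [-0.188  0.982]
```

View pics/s23o.png

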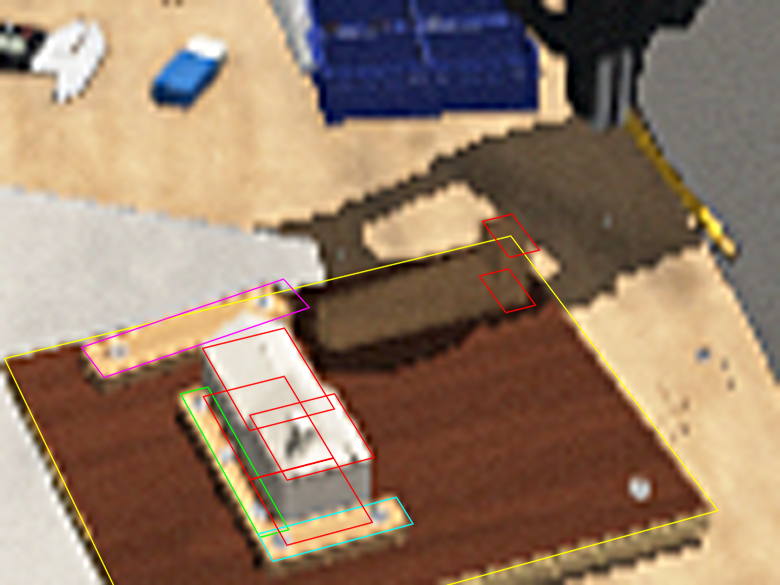

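View pics/t23o.png

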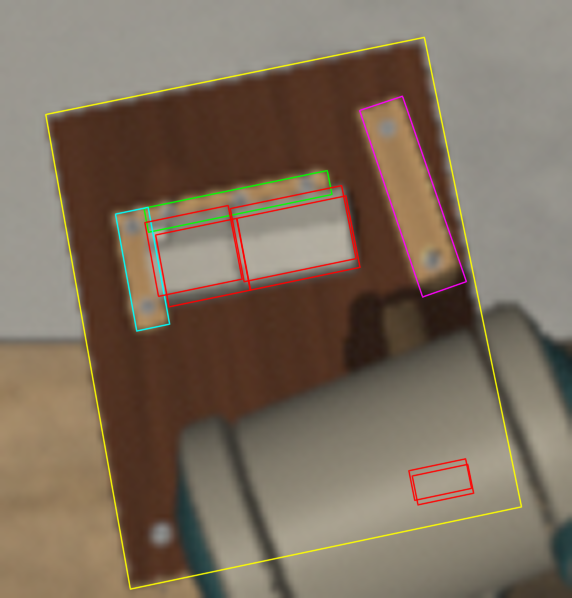

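```bash
python3 - <<'E'
from h import *
import go
d=cams.get_image('side')
for u in((600,125),(628,120)):
    for y in(-99,-110):print(y,go.pl(d,[255+u[0]/6.5,185+u[1]/6.5],y))
E
```

```text
-99 [-179.7  106.8]
-110 [-186.    97.9]
-99 [-192.7  106. ]
-110 [-199.1   97.1]
```

carry_out(
  rows=[
    [[-1,0.04,-0.2,-2.5,0],[-1,0,0,-2.5,0],[-1,0,0,-2.1,0],[-1,0,0,0,0],[-1,0.49,0.09,0,0],[-1,0,0,0,0]],
  ],
)

```text
clock: 22.55
position: [0.4208, 0.2288, 0.0011]
ee_rot: [-0.0, 0.996, 0.094, 0.002]
contact_force: [0.9, 0.1, 0.1]
width: 0.0001
```

```bash
python3 go.py -185 -112;  python3 - <<'E'
from ov import *
import go
d=shot('side','s24.png')
draw(d,go.p,[],'s24o.png',285,190,85,65,9)
E
```

```text
t22.55 loc [-177. -112.] pos [0.4208 0.2288 0.0011] yaw 0.189 F_loc [ 0.9 -0.   0.1] w 0.1
shift cm [-0.78 -0.14]
unit board +x per 10mm cm [0.982 0.188] +y [-0.188  0.982]
```

View pics/s24o.png

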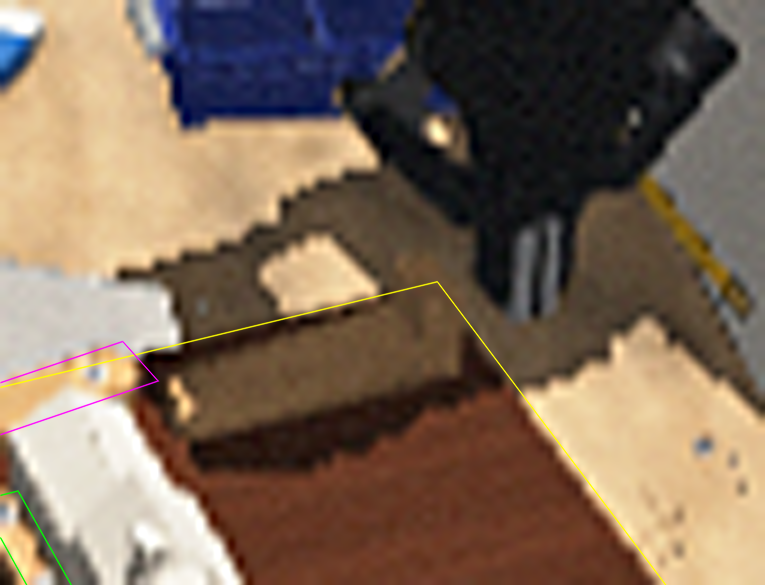

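carry_out(
  rows=[
    [[-1,0.49,0.09,-0.3,0],[-1,0.49,0.09,0,0],[-1,0.49,0.09,0,0],[-1,0.49,0.09,0,0],[-1,0.49,0.09,0,0],[-1,0,0,0,0]],
  ],
)

```text
clock: 23.2
position: [0.4438, 0.2326, -0.0028]
ee_rot: [-0.0, 0.996, 0.094, 0.001]
contact_force: [0.5, 0.1, 0.1]
width: 0.0
```

```bash
python3 go.py;  python3 - <<'E'
from ov import *
import go
d=shot('side','s25.png')
draw(d,go.p,[],'s25o.png',285,190,85,65,9)
E
```

```text
t23.20 loc [-153.7 -112.6] pos [ 0.4438  0.2326 -0.0028] yaw 0.189 F_loc [0.5 0.1 0.1] w 0.0
unit board +x per 10mm cm [0.982 0.188] +y [-0.188  0.982]
```

View pics/s25o.png

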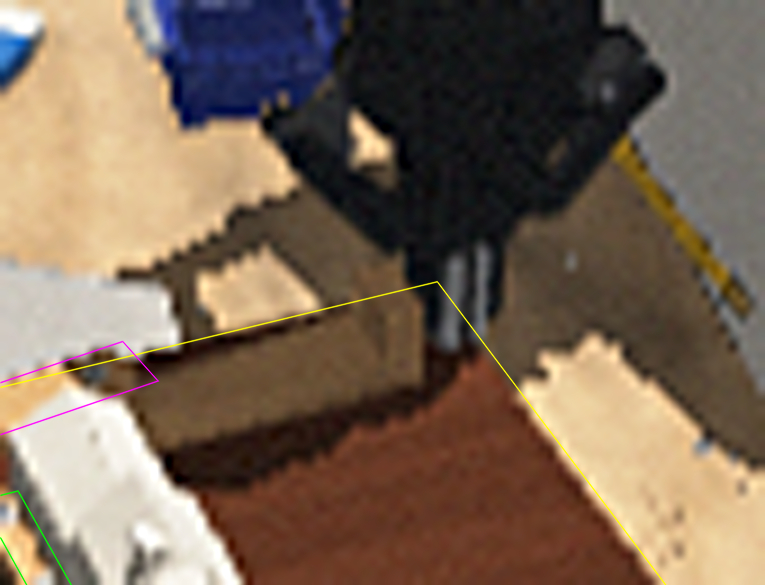

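carry_out(
  rows=[
    [[-1,0.49,0.09,0,0],[-1,0.49,0.09,0,0],[-1,0.49,0.09,0,0],[-1,0.49,0.09,0,0],[-1,0.49,0.09,0,0],[-1,0.49,0.09,0,0],[-1,0.49,0.09,0,0],[-1,0,0,0,0]],
  ],
)

```text
clock: 24.05
position: [0.478, 0.2389, -0.0028]
ee_rot: [-0.0, 0.996, 0.094, 0.001]
contact_force: [-0.5, 0.3, -0.1]
width: -0.0002
```

```bash
python3 go.py;  python3 - <<'E'
from ov import *
import go
d=shot('side','s26.png')
draw(d,go.p,[],'s26o.png',265,185,100,80,7.5)
E
```

```text
t24.05 loc [-118.9 -112.9] pos [ 0.478   0.2389 -0.0028] yaw 0.189 F_loc [-0.4  0.4 -0.1] w -0.2
unit board +x per 10mm cm [0.982 0.188] +y [-0.188  0.982]
```

View pics/s26o.png

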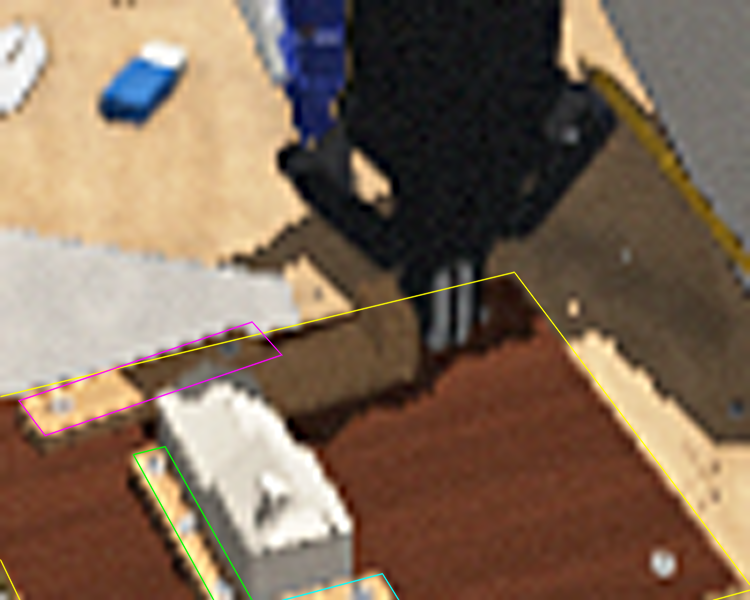

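carry_out(
  rows=[
    [[-1,0.38,0.17,0,0],[-1,0.38,0.17,0,0],[-1,0.38,0.17,0,0],[-1,0.38,0.17,0,0],[-1,0,0,0,0]],
  ],
)

```text
clock: 24.6
position: [0.493, 0.2458, -0.0028]
ee_rot: [-0.0, 0.996, 0.094, 0.001]
contact_force: [-0.2, -0.5, 0.3]
width: -0.0001
```

```bash
python3 go.py
```

```text
t24.60 loc [-102.9 -108.9] pos [ 0.493   0.2458 -0.0028] yaw 0.189 F_loc [-0.3 -0.4  0.3] w -0.1
unit board +x per 10mm cm [0.982 0.188] +y [-0.188  0.982]
```

carry_out(
  rows=[
    [[-1,0.37,0.13,0,0],[-1,0.37,0.13,0,0],[-1,0.37,0.13,0,0],[-1,0,0,0,0]],
  ],
)

```text
clock: 25.0
position: [0.5038, 0.2496, -0.0029]
ee_rot: [-0.0, 0.996, 0.094, 0.0]
contact_force: [-0.3, -0.3, 0.3]
width: -0.0001
```

```bash
python3 go.py;  python3 - <<'E'
from ov import *
import go
d=shot('side','s27.png')
draw(d,go.p,[],'s27o.png',265,195,80,70,9)
E
```

```text
t25.00 loc [ -91.5 -107.3] pos [ 0.5038  0.2496 -0.0029] yaw 0.189 F_loc [-0.3 -0.2  0.3] w -0.1
unit board +x per 10mm cm [0.982 0.188] +y [-0.188  0.982]
```

View pics/s27o.png

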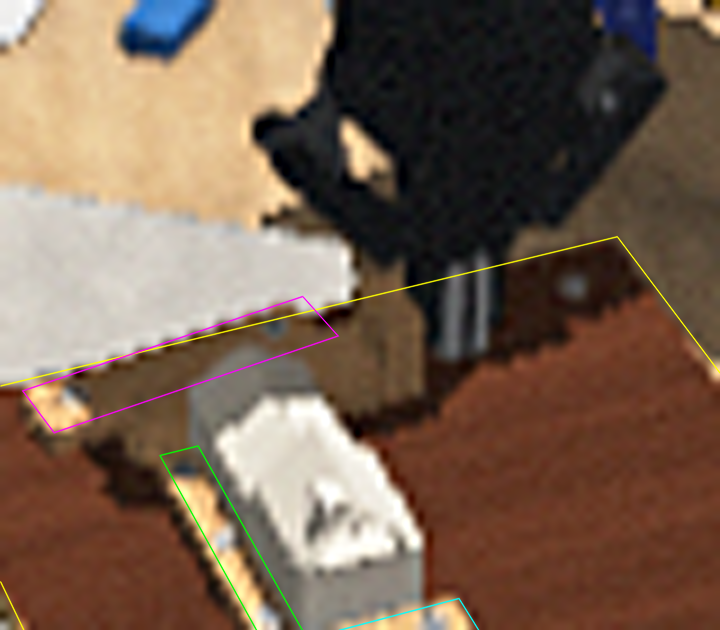

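Wedge is advancing straight with little force. Slower now.

carry_out(
  rows=[
    [[-1,0.28,0.08,0,0],[-1,0.28,0.08,0,0],[-1,0,0,0,0]],
  ],
)

```text
clock: 25.35
position: [0.5082, 0.2509, -0.003]
ee_rot: [0.0, 0.996, 0.094, -0.001]
contact_force: [-3.1, -0.1, 1.3]
width: 0.0001
```

carry_out(
  rows=[
    [[-1,0.2,0.05,0,0],[-1,0.2,0.05,0,0],[-1,0,0,0,0]],
  ],
)

```text
clock: 25.65
position: [0.5104, 0.2515, -0.0032]
ee_rot: [0.0, 0.996, 0.094, -0.002]
contact_force: [-6.1, -1.0, 3.0]
width: -0.0001
```

```bash
python3 go.py
```

```text
t25.65 loc [ -84.7 -106.5] pos [ 0.5104  0.2515 -0.0032] yaw 0.189 F_loc [-6.2  0.2  3. ] w -0.1
unit board +x per 10mm cm [0.982 0.188] +y [-0.188  0.982]
```

carry_out(
  rows=[
    [[-1,0.2,0.04,0,0],[-1,0.2,0.04,0,0],[-1,0.2,0.04,0,0],[-1,0,0,0,0]],
  ],
)

```text
clock: 26.05
position: [0.5102, 0.2513, -0.004]
ee_rot: [0.001, 0.996, 0.094, -0.008]
contact_force: [-14.9, -2.0, 8.8]
width: -0.0002
```

```bash
python3 go.py;  python3 - <<'E'
from ov import *
import go
d=shot('side','s28.png')
draw(d,go.p,[],'s28o.png',265,195,80,70,9)
E
```

```text
t26.05 loc [ -84.9 -106.7] pos [ 0.5102  0.2513 -0.004 ] yaw 0.189 F_loc [-15.    0.9   8.8] w -0.2
unit board +x per 10mm cm [0.982 0.188] +y [-0.188  0.982]
```

View pics/s28o.png

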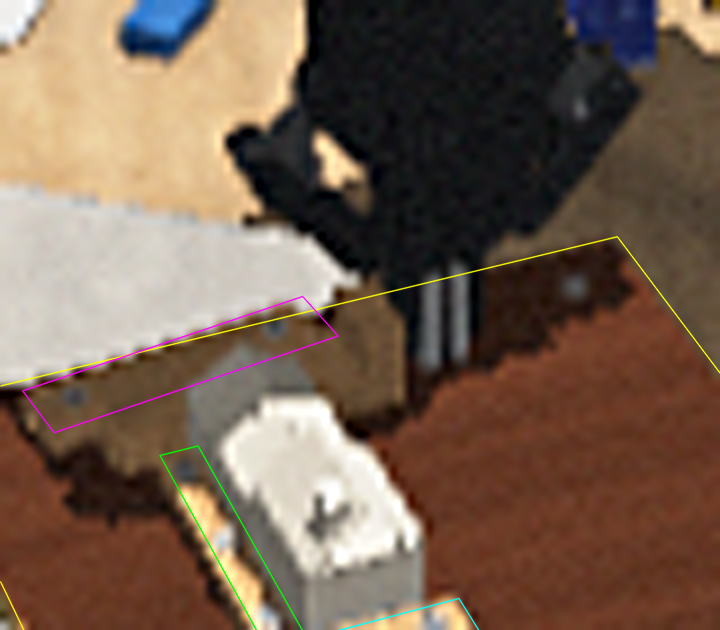

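carry_out(
  rows=[
    [[-1,0.15,0.03,0.05,0],[-1,0.1,0.02,0.05,0],[-1,0,0,0,0],[-1,0,0,0,0]],
  ],
)

```text
clock: 26.5
position: [0.5102, 0.2513, -0.0038]
ee_rot: [0.002, 0.995, 0.094, -0.011]
contact_force: [-17.3, -2.7, 7.3]
width: -0.0003
```

```bash
python3 go.py
```

```text
t26.50 loc [ -85.  -106.8] pos [ 0.5102  0.2513 -0.0038] yaw 0.189 F_loc [-17.5   0.6   7.3] w -0.3
unit board +x per 10mm cm [0.982 0.188] +y [-0.188  0.982]
```

carry_out(
  rows=[
    [[-1,-0.4,-0.08,0,0],[-1,-0.5,-0.1,0,0],[-1,-1,-0.2,0,0],[-1,-2,-0.4,0,0],[-1,-2,-0.4,3,0],[-1,-2,-0.4,4,0],[-1,-4,-0.8,4,0],[-1,-4,-0.8,0,0],[-1,0,0,0,0],[-1,0,0,0,0]],
  ],
)

```text
clock: 27.5
position: [0.3678, 0.2231, 0.104]
ee_rot: [-0.0, 0.996, 0.095, 0.002]
contact_force: [-0.4, -0.4, 0.1]
width: -0.0001
```

```bash
python3 go.py;  python3 - <<'E'
from ov import *
import go
E=box(-18,-20,0,18,20,20,54)+box(-18,-67,0,18,27,20,46)
d=shot('side','s29.png')
draw(d,go.p,E,'s29o.png',265,195,80,70,9)
d=shot('top','t29.png')
draw(d,go.p,E,'t29o.png',170,165,110,115,5.2)
for t,z in dict(wedge_mid=.0265,tall_house_mid=.037,long_house_mid=.033).items():
    for b in finder.boxes_of(d,t)[:2]:print(t,round(b['confidence'],2),np.round(go.toL(atz(d,b['xy'],z)),1))
E
```

```text
t27.50 loc [-230.1 -107.7] pos [0.3678 0.2231 0.104 ] yaw 0.189 F_loc [-0.4 -0.3  0.1] w -0.1
unit board +x per 10mm cm [0.982 0.188] +y [-0.188  0.982]
wedge_mid 0.84 [ -20.2 -100.5]
tall_house_mid 0.68 [ -81.5 -542.7]
tall_house_mid 0.65 [-14.3 -25.2]
long_house_mid 0.82 [-17.  -64.8]
```

View pics/s29o.png

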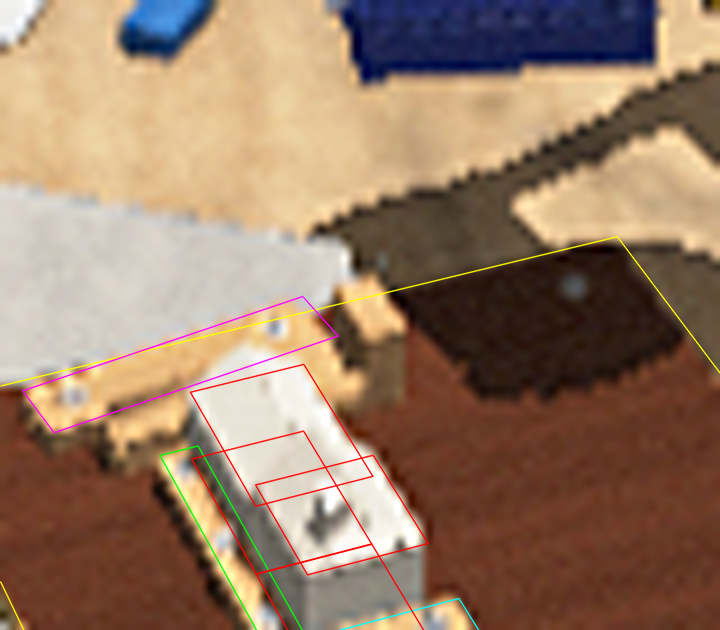

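View pics/t29o.png

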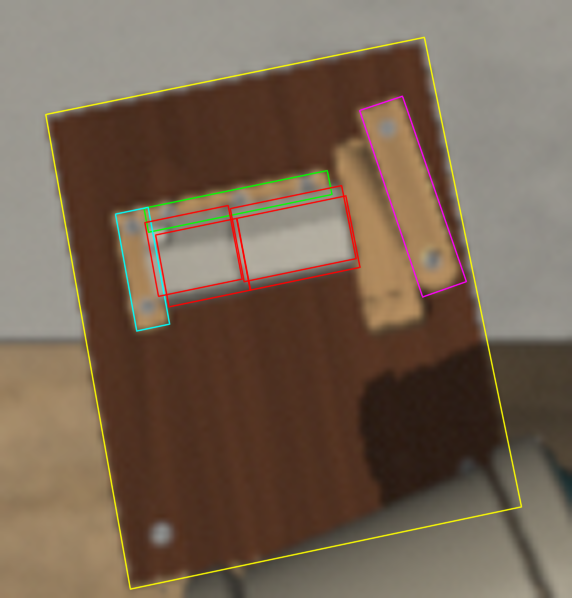

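```bash
python3 - <<'E'
from h import *
d=shot('side','s30.png')
a=cv2.cvtColor(cv2.imread('pics/s29.png'),6).astype(int);b=cv2.cvtColor(cv2.imread('pics/s30.png'),6).astype(int)
print('max change in row area',abs(a-b)[195:265,265:345].max())
print(manip.sign_off())
E
```

```text
max change in row area 128
the job is handed in; nothing more can be done
None
```

I swapped the two castings by gripping them lightly and sliding them over the board. I then set the row against the fence and the end stop, drove the wedge in, and handed the job in at about 28 s of the 64 s allowed.

- **Finger height:** the first close of the gripper pinched the tall casting's roof, because the fingertips sit about 30 mm higher than the reported position. The casting did not move; I corrected the height and carried on.
- **Slip on the way in:** the tall casting once caught the long one at about 10 N while sliding in. I backed off, moved 2.5 mm left, and it went in freely.
- **Final positions:** in the last top and side pictures both castings match their clamped places to about 1–2 mm. The tall one is first, against the end stop, and the row is on the fence and square. The bottle and the finished house were not touched.
- **Wedge:** it stopped moving under a push that rose from 15 N to 17.5 N along its length, with its middle at about x = -16 to -20 mm (nominal -18 mm). The pictures showed no spring-back after I withdrew the arm.
- **Checks that did not agree:** the finder put the tall casting at x -14, y -25 mm and the wedge middle at y -100 mm. The outline and contact readings fit -18, -20 mm and about -105 mm, so I trusted those. A last pixel comparison before hand-in showed a change of up to 128 grey levels near the row. I took it to be the arm's shadow but did not look into it. The clamping force after letting go was not measured.

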